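Tighten the pantry organiser's stiff clamp bolt with a flipped hex key

ROBOT

A 6-joint arm with a two-finger parallel gripper is mounted at the origin on the work surface. World frame = base frame: x ahead of the robot, y to its left, z up, the work surface at z = 0. Lengths are in m, angles in rad, forces in N, time in s.
With the tool pointing down it reaches from about 0.35 to 0.775 m from the base axis. Payload 5.5 kg.
Tool frame: the origin (TCP) lies midway between the tips of the shut fingers; the grasp point (between the pads) lies 19 mm behind it; z points along the fingers, y is the direction in which the jaws open and shut (so a half turn about z gives the same grasp; the last joint's range is limited). The gripper opens to 85 mm and grips with 20 to 120 N. Pads are 22 mm wide; open, the fingers measure 114 mm over their backs; the gripper's body (76 mm by 85 mm) begins 54 mm behind the grasp point. The pads swing forward as they close: fully open they stand 13 mm farther back than shut.
Start: joints at [-0.14, 0.313, 0.046, 1.304, 0, 1.431], TCP at [0.575, -0, 0.231] pointing down, gripper open.
Joint ranges: [-2.76, 2.76], [-0.86, 1.69], [-1.03, 1.26], [-2.2, 2.34], [-1.47, 1.5], [-3.14, 3.14]. Speed limits (rad/s): [2.57, 2.57, 3.14, 3.14, 3.14, 3.14].

INTERFACE

Orientations are given as a unit quaternion [w, x, y, z].
In Python, from workcell import env gives the robot as it stands.
- The arm moves only by the shell command python3 -m creep 'ROWS' [OPENING] [FORCE]. ROWS is JSON, a list of rows, each a list of 6 numbers: the shift along the tool's x, y, z in m, then the turn, a rotation vector about the tool's x, y, z in degrees. A call has exactly 8 rows; each row is the pose to reach, as a shift and turn from the pose commanded when the call began, along the tool's axes at that moment; what a row does not reach only later rows make up. A row lasts 1/10 s, in which the tool goes at most 50 mm and 8.59 degrees, less where a joint would pass 70% of its speed; a pose out of reach is approached as far as the arm can. A call with a gripper value outside its range is refused whole. OPENING is the finger opening in m, from 0 to 0.0854, set as the call begins (- or left out, the last holds). The fingers move at their own pace and stop on an object; FORCE is the grip in N (left out, the last holds). Time passes only in rows, so rows that repeat a pose let the fingers close, or fill a call up. It gives the time, the measured TCP pose, the force and the opening at its end, in the units of the state.
- env.get_state(): the state, without advancing time (a new reading comes with each control period).
- env.read_camera(name): name is "scene" or "side" or "wrist"; returns (picture, depth): 400x640x3 uint8, blue, green, red; 400x640 float32, m along the optical axis (not along the pixel's ray), 0 where there is no reading.
- env.camera_params(name): a dict with "fx", "fy", "cx", "cy" (pixels), "position" and "orientation" of the camera in the world. Camera axes: x right, y up, looking along -z (the intrinsics and any distortion apply to the point x, -y, -z); pixel columns grow to the right and rows downward; lengths in m; the calibration is good to about 2 mm. A picture is of the moment at which its call begins: read the wrist's pose just before it. camera_params takes no time and is no camera call; for the wrist camera it gives the pose at the moment of the call.
- env.hand_in(): hands the job in, once; it reports no verdict.
The state is a dict: "clock": time; "joint_pos": joint angles; "qvel": joint speeds; "tau": joint torques, N m; "tcp_pos": TCP position; "orientation": TCP orientation; "wrist_force": force on the tool from outside, world axes, zero at the start; "ft_torque": the same for the moment, N m; "finger_gap": finger opening in m.
Only numpy, scipy, OpenCV 4.12 (cv2) and the standard library are available. Lean on these libraries where they do the work, as an engineer would, in place of code of your own. Each camera call takes 0.05 s, during which the arm holds its last target. There are 200 camera calls.

TASK

Lift the hex key out of its stand, flip it so that its short arm points down, and seat the short arm fully in the socket of the stiff clamp bolt on the white mesh shelf, without pressing hard on the bolt before the key drops in. Then lever the bolt clockwise (seen from above), never back, with your push on the outer half of the long arm, until it comes up firm against its stop: hold it a moment at about two and a half times the push that the turning took, and never go above three and a half times. Leave the key seated in the bolt with nothing touching it, and leave the other things on the counter where they are.

Things in the scene. Friction and masses are not known exactly. Their poses are not given: they have to be found in the camera images.
- key: Dark L-shaped hex key, 14 mm across flats, 0.25 kg, standing in key_stand, long arm down. Origin: crossing of the arms' centrelines at the bend (rounded; bar's mid there lies 4 mm in from the origin along both arms). +x runs along the short arm, -z along the long arm; flats face +y and -y, corners lie in the xz plane. The bend can be pinched across y from outside, 45 degrees to both arms.
- key_stand: Fixed white block 60 x 60 x 45 mm, origin at the centre of its underside; a round hole 18 mm wide and 40 mm deep opens in the middle of its top and holds the key's long arm with some play.
- short_tip (a point): Centre of the end face of the key's short arm, 57 mm from the key's origin (axes as key).
- long_tip (a point): Centre of the end face of the key's long arm, 133 mm from the key's origin (axes as key).
- socket (a point): Mouth centre of the hex socket in the dark bolt head (36 mm wide), 60 mm above the counter; z up, x to the red mark. 15.2 mm across flats, 18 mm deep, 3 mm lead-in. Corners lie along x and every 60 deg from it: the short arm enters with the long arm along a corner, +-0.15 rad, and has about 0.1 rad play either way before driving the bolt. Seated, the long arm is 99 mm above the counter.
- head (a joint): Elastic wind-up of the bolt's shank, rad, clockwise positive, 40 N m per rad, 0 unloaded: the torque on the bolt (finer than the noise of its reading). 0.010 while the bolt turns; held at the stop, 0.020 or more (0.8 N m, 7.6 N at 105 mm along the long arm) is firm; beyond 0.0375 (1.5 N m, 14 N at 105 mm) is strained; below -0.0125 the bolt is being undone.
- shelf: Fixed low white wire-mesh shelf 405 x 240 mm, deck 30 mm high, with a grey clamp plate, the bolt, and a clear organiser with four tilted jars (up to 130 mm high, front 190 mm from the bolt). Origin on the bolt's axis at counter height; +x to the organiser. The bolt turns stiffly (0.4 N m, 4 N at 105 mm), stays where left, and has 0.6 to 1.2 rad (not shown) to go clockwise to its hard stop.
- canister: Blue closed plastic canister, 106 mm wide, 135 mm high; origin under its centre. Bystander.
- tongs: Steel tongs lying flat, 240 mm long, 45 mm wide, 16 mm high; origin under the middle. Bystander.
- spoon: Green silicone spoon lying flat, 240 mm long; origin underneath. Bystander.
- jar: Amber glass jar, 64 mm wide, 100 mm high; origin under its centre. Bystander.
- bowl: Blue bowl, 100 mm wide, 45 mm high; origin under its centre. Bystander.
Mind the look-alikes: they are no part of the job. Of the things that look like the key_stand, the larger one is meant.

How it is judged:
On the way, in this order (a step that is already met when the one before it is completed fails the run):
1. the key is lifted clear of its stand (z of long_tip in the frame of key_stand above 0.05 m), for 0.1 s.
2. the short arm is seated fully in the bolt's socket (z of short_tip in the frame of socket below -0.014 m and horizontal distance between short_tip and socket below 0.004 m and angle between key's own x axis and vertical above 2.8 rad), for 0.2 s.
3. the bolt is held firm against its stop (at least 0.8 N m, twice what turning takes) from the long arm (value of joint head above 0.02 rad and horizontal distance between the grasp point and socket above 0.055 m), for 0.25 s.
At the end, for the whole second after the job is handed in: The bolt has been made firm against its stop (0.8 N m or more held 0.25 s from the long arm) and not turned back, and is no longer under load (wind-up within 0.008 rad of 0); the key is at rest, released, its short arm upright in the socket at least 14 mm deep and within 4 mm of its middle (all of step 2 and value of joint head between -0.008 and 0.008 rad and linear speed of key below 0.02 m/s); the robot touches nothing.
It fails at once if the bolt is strained: more than 1.5 N m (wind-up over 0.0375 rad) (value of joint head above 0.0375 rad).
It fails at once if the key is pressed on the bolt with more than 40 N before its short arm is in the socket (contact force between key and shelf above 40 N and z of short_tip in the frame of socket above -0.01 m).
It fails at once if the bolt is made firm with the hand at the bend (torque over 0.5 N m with the tool closer than 50 mm to the bolt's axis) (value of joint head above 0.0125 rad and horizontal distance between the grasp point and socket below 0.05 m).
It fails at once if a bystander is moved by more than 30 mm (distance of any of canister, tongs, spoon, jar, bowl from where it was at the start of the episode above 0.03 m).
It fails at once if the bolt is undone: turned back with more than 0.5 N m anticlockwise (value of joint head below -0.0125 rad).
It also fails if it takes over 69 s, if anything falls off the work surface, if the arm or the gripper's body presses on something with over 40 N, if the wrist force passes 120 N, or if a joint passes its speed limit or range.

## Working session

There is one attempt and no reset: what is moved stays moved. The work goes in short steps, Python scripts to look and compute and a shell command to move; the robot and the scene stay as the last step left them, time stands still between calls to the robot, and variables do not carry over. Pictures are saved under pics/ and viewed, about 8 in all and at most 12, crops included, and the job is handed in when it is done.

```bash
ls; mkdir -p pics; cat > h.py <<'E'
import numpy as np, cv2, json
from scipy.spatial.transform import Rotation as R
from workcell import env
def rot(q): return R.from_quat([q[1],q[2],q[3],q[0]])
def snap(n):
    p=env.camera_params(n); im,d=env.read_camera(n)
    np.savez(f'/tmp/{n}.npz',d=d,im=im,pos=p['position'],q=p['orientation'],k=[p['fx'],p['fy'],p['cx'],p['cy']])
    return im,d,p
def load(n): return np.load(f'/tmp/{n}.npz')
def px(n,u,v,z=None,r=1):
    "pixel->world using depth, or plane height z"
    L=load(n); fx,fy,cx,cy=L['k']; d=L['d'][v-r:v+r+1,u-r:u+r+1]; d=np.median(d[d>0]) if (d>0).any() else 0
    ray=rot(L['q']).apply([(u-cx)/fx,-(v-cy)/fy,-1]); 
    if z is not None: d=(z-L['pos'][2])/ray[2]
    return L['pos']+ray*d
def proj(n,P):
    L=load(n); fx,fy,cx,cy=L['k']; c=rot(L['q']).inv().apply(np.array(P)-L['pos']); return c[0]/-c[2]*fx+cx, -c[1]/-c[2]*fy+cy
def crop(n,u0,v0,u1,v1,s,name):
    cv2.imwrite('pics/'+name,cv2.resize(load(n)['im'][v0:v1,u0:u1],None,fx=s,fy=s,interpolation=cv2.INTER_CUBIC))
def st():
    s=env.get_state(); print('t',s['clock'],'tcp',np.round(s['tcp_pos'],4),'q',np.round(s['orientation'],4),'F',np.round(s['wrist_force'],1),'T',np.round(s['ft_torque'],2),'gap',s['finger_gap'],'j',np.round(s['joint_pos'],3)); return s
E
python3 - <<'E'
from h import *
st()
for n in ('scene','side'):
    im,d,p=snap(n); print(n,p)
a=load('scene')['im'];b=load('side')['im']
cv2.imwrite('pics/a.png',a);cv2.imwrite('pics/b.png',b)
E
```

```text
pics
t 0.0 tcp [5.745e-01 1.000e-04 2.304e-01] q [-7.000e-04  7.071e-01  7.071e-01 -6.000e-04] F [ 0.1 -0.3  0.8] T [ 0.04 -0.02 -0.06] gap 0.08547518046558208 j [-0.14   0.314  0.045  1.304  0.     1.431]
scene {'fx': 420.53195645451603, 'fy': 420.53195645451603, 'cx': 318.7720272357521, 'cy': 198.6717949676136, 'position': array([ 0.95115647, -0.53805794,  0.99775954]), 'orientation': array([0.88475349, 0.32470591, 0.10984929, 0.31576964])}
side {'fx': 392.9053386187801, 'fy': 392.9053386187801, 'cx': 322.03730095940506, 'cy': 198.46496758039777, 'position': array([0.35189919, 1.07294338, 0.8675442 ]), 'orientation': array([-0.0561699 , -0.03780755,  0.45521413,  0.88780382])}
```

View pics/a.png

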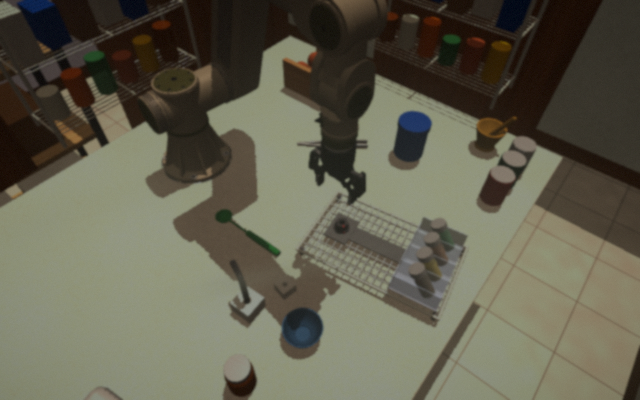

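View pics/b.png

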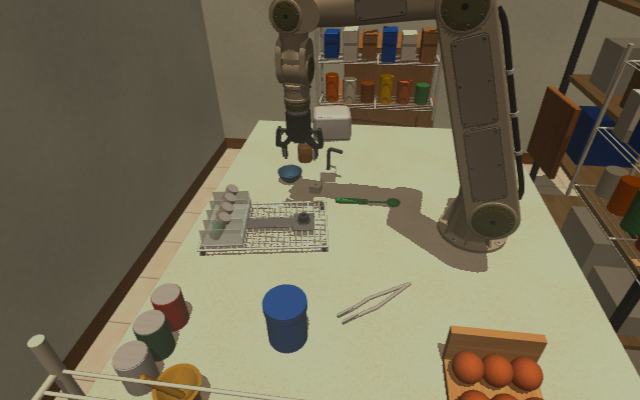

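The scene view shows the key in the white block at (246,303). A smaller look-alike block is at (286,288), and the bolt is at (341,226). The block holding the key is the larger one, so it is the stand meant. I'll confirm that and the bolt in enlarged crops.

```bash
python3 - <<'E'
from h import *
A=load('scene')['im']
def c(n,u0,v0,w,h,s): return cv2.resize(load(n)['im'][v0:v0+h,u0:u0+w],None,fx=s,fy=s,interpolation=cv2.INTER_CUBIC)
p=np.hstack([c('scene',215,255,90,70,4.4)[:300],c('scene',305,200,90,70,4.4)[:300]])
q=np.hstack([c('side',300,140,66,50,6)[:300],c('side',270,195,66,50,6)[:300]])
q=cv2.resize(q,(p.shape[1],int(q.shape[0]*p.shape[1]/q.shape[1])))
o=cv2.convertScaleAbs(np.vstack([p,q])[:600],alpha=1.5); print(o.shape); cv2.imwrite('pics/c.png',o)
E
```

```text
(600, 792, 3)
```

View pics/c.png

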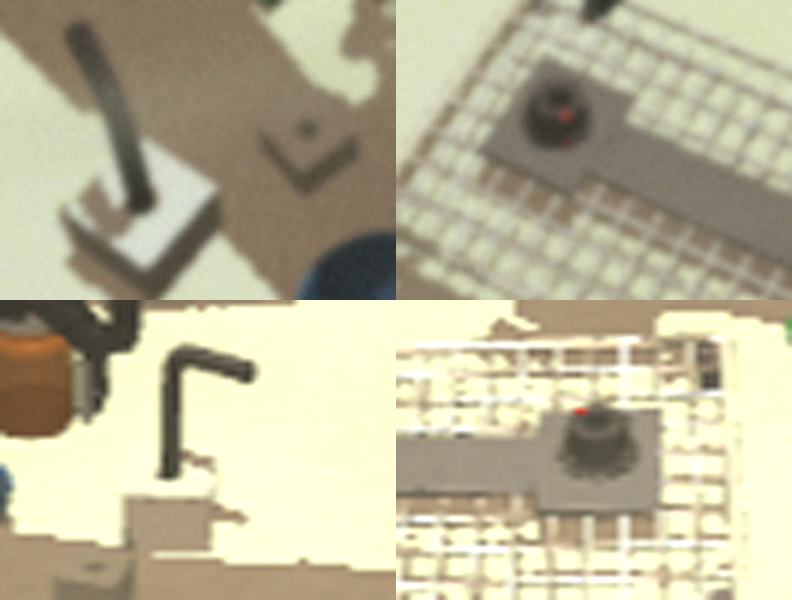

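```bash
python3 - <<'E'
from h import *
np.set_printoptions(precision=4,suppress=True)
print('hole sc',px('scene',247,303,.045),'side',px('side',328,170,.045))
print('stand corners scene', [px('scene',int(215+u/4.4),int(255+v/4.4),.045) for u,v in((62,208),(150,138),(220,188),(145,268))])
for n,u,v in(('scene',232,263),('side',342,152),('side',330,149)): print(n,'z.138',px(n,u,v,.138),'z.132',px(n,u,v,.132),'depth',px(n,u,v))
def tri(a,b):
    o=[];
    for n,(u,v) in(('scene',a),('side',b)):
        L=load(n);fx,fy,cx,cy=L['k'];r=rot(L['q']).apply([(u-cx)/fx,-(v-cy)/fy,-1]);o.append((L['pos'],r/np.linalg.norm(r)))
    M=sum(np.eye(3)-np.outer(r,r) for _,r in o); P=np.linalg.solve(M,sum((np.eye(3)-np.outer(r,r))@p for p,r in o))
    return P,[np.linalg.norm(np.cross(P-p,r)) for p,r in o]
print('tip',tri((232,263),(342,152)))
print('hole',tri((247,303),(328,169.7)))
print('bolt top sc',px('scene',341,224,.06),px('scene',342,225,.06),'side',px('side',304,213,.06), tri((341.6,224.5),(303.7,213.5)))
print('mark sc',px('scene',344,226,.06),px('side',301,213,.06),tri((343.6,225.9),(300.7,213.5)))
for z in(.045,.06): print('second mark',px('scene',344,232,z))
print('plate', px('scene',int(305+(680-396)/4.4),int(200+180/4.4),.045),px('scene',int(305+(540-396)/4.4),int(200+100/4.4),.045))
E
```

```text
hole sc [ 0.5285 -0.2796  0.045 ] side [ 0.5214 -0.2581  0.045 ]
stand corners scene [array([ 0.4926, -0.3056,  0.045 ]), array([ 0.4993, -0.2437,  0.045 ]), array([ 0.5514, -0.2401,  0.045 ]), array([ 0.5507, -0.3016,  0.045 ])]
scene z.138 [ 0.4694 -0.255   0.138 ] z.132 [ 0.466  -0.2531  0.132 ] depth [ 0.472  -0.2566  0.1426]
side z.138 [ 0.4651 -0.2432  0.138 ] z.132 [ 0.4661 -0.254   0.132 ] depth [ 0.466  -0.2531  0.1325]
side z.138 [ 0.5134 -0.262   0.138 ] z.132 [ 0.5147 -0.273   0.132 ] depth [ 0.5133 -0.2613  0.1384]
tip (array([ 0.4661, -0.2532,  0.1324]), [np.float64(0.00012944276361334022), np.float64(0.00012944276361332094)])
hole (array([ 0.5238, -0.2768,  0.0348]), [np.float64(0.0001139969558398282), np.float64(0.00011399695583988192)])
bolt top sc [0.567  0.0492 0.06  ] [0.5712 0.0482 0.06  ] side [0.5648 0.0485 0.06  ] (array([0.5671, 0.0497, 0.0581]), [np.float64(0.001463012725099661), np.float64(0.0014630127250995328)])
mark sc [0.5776 0.049  0.06  ] [0.5748 0.0496 0.06  ] (array([0.5758, 0.0498, 0.058 ]), [np.float64(9.996603923173098e-05), np.float64(9.99660392316039e-05)])
second mark [0.584  0.0418 0.045 ]
second mark [0.5898 0.0327 0.06  ]
plate [0.653  0.0639 0.045 ] [0.5479 0.057  0.045 ]
```

```bash
cat >> h.py <<'E'
def goal(p,Rm,name='',cur=None):
    s=env.get_state(); R0=rot(s['orientation']); 
    d=R0.inv().apply(np.array(p)-s['tcp_pos']); w=(R0.inv()*R.from_matrix(Rm)).as_rotvec(degrees=True)
    print(name,'shift mm',np.round(d*1e3,1),'rot deg',np.round(w,2),'|',round(float(np.linalg.norm(w)),1))
def keyframe_tool(short,flip):  # tool matrix: short arm azimuth deg (pickup) or long-arm az (flip)
    a=np.radians(short); h=np.array([np.cos(a),np.sin(a),0]); z=(h+[0,0,-1])/2**.5
    y=np.array([-np.sin(a),np.cos(a),0]); y = -y if not flip else y
    return np.c_[np.cross(y,z),y,z]
E
python3 - <<'E'
from h import *
np.set_printoptions(precision=4,suppress=True)
im,d,p=snap('wrist'); print(p)
cv2.imwrite('pics/d.png',cv2.convertScaleAbs(im,alpha=1.4))
Rm=keyframe_tool(161,False); print(Rm)
B=np.array([.521,-.272,.138]); h=np.array([np.cos(np.radians(161)),np.sin(np.radians(161)),0])
g=B+.004*h-[0,0,.004]; tcp=g+.019*Rm[:,2]
print(tcp); goal(tcp-.10*Rm[:,2],Rm,'pre')
print('bolt proj',proj('wrist',[.567,.049,.06]))
E
```

```text
{'fx': 350.63198452115995, 'fy': 350.63198452115995, 'cx': 316.49218641290287, 'cy': 203.37438068292906, 'position': array([0.5745, 0.076 , 0.3738]), 'orientation': array([ 0.9888, -0.149 ,  0.0004,  0.    ])}
[[-0.6686  0.3256 -0.6686]
 [ 0.2302  0.9455  0.2302]
 [ 0.7071 -0.     -0.7071]]
[ 0.5045 -0.2663  0.1206]
pre shift mm [-289.4   -3.2   39.3] rot deg [ 27.75  38.92 -67.14] | 82.4
bolt proj (np.float64(308.2484870470248), np.float64(127.46426405039125))
```

View pics/d.png

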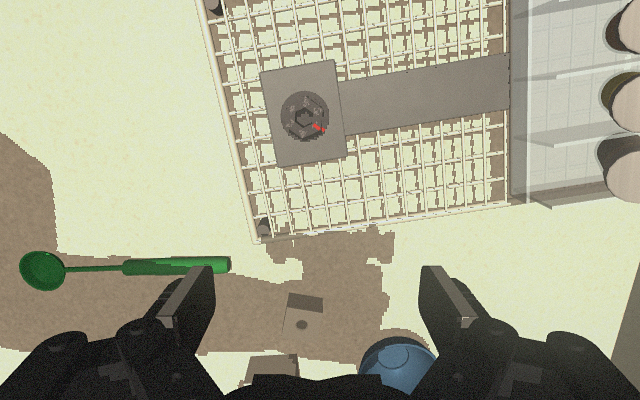

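The bolt head is at about (304,116) with the red mark at (320,128). The organiser front is at column 512. I'll enlarge the bolt.

```bash
python3 - <<'E'
from h import *
np.set_printoptions(precision=4,suppress=True)
c=load('wrist')['im'][84:148,268:348]; cv2.imwrite('pics/e.png',cv2.convertScaleAbs(cv2.resize(c,None,fx=9,fy=9,interpolation=cv2.INTER_CUBIC),alpha=2))
for uv in((304,116),(320,128)):print(px('wrist',*uv,.06),px('wrist',*uv))
E
```

```text
[0.5634 0.0588 0.06  ] [0.5628 0.0578 0.0429]
[0.5773 0.0485 0.06  ] [0.5773 0.0486 0.0612]
```

View pics/e.png

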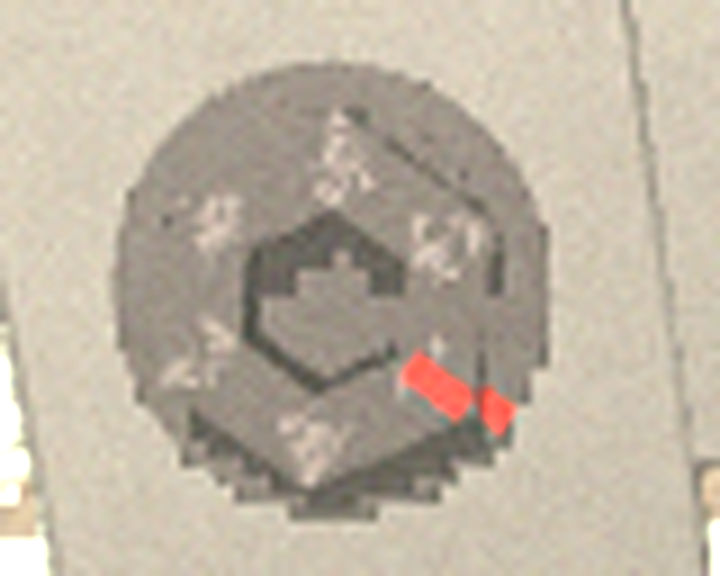

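```bash
python3 -m creep '[[-0.03,0,0.005,3,4.5,-7],[-0.07,0,0.01,6,9,-14],[-0.11,0,0.014,9,13.5,-21],[-0.15,0,0.018,12,18,-28],[-0.185,0,0.022,15,22.5,-35],[-0.22,0,0.026,18,27,-42],[-0.25,-0.001,0.03,21,31,-49],[-0.27,-0.002,0.035,23,35,-56]]' 0.085
```

```text
clock: 0.95
tcp_pos: [0.5522, -0.2603, 0.1957]
orientation: [-0.315, 0.298, 0.899, 0.065]
wrist_force: [-76.6, 46.7, 66.1]
finger_gap: 0.0849
```

```bash
python3 - <<'E'
from h import *
im,d,p=snap('side'); st()
crop('side',240,60,440,210,4,'f.png')
E
```

```text
t 1.0 tcp [ 0.5496 -0.2644  0.1842] q [-0.3225  0.2952  0.8969  0.0664] F [ -2.9  -1.2 -11.4] T [-0.49 -0.69  0.15] gap 0.08523802118530599 j [-0.566  1.165  1.254  2.33  -0.028  0.08 ]
```

View pics/f.png

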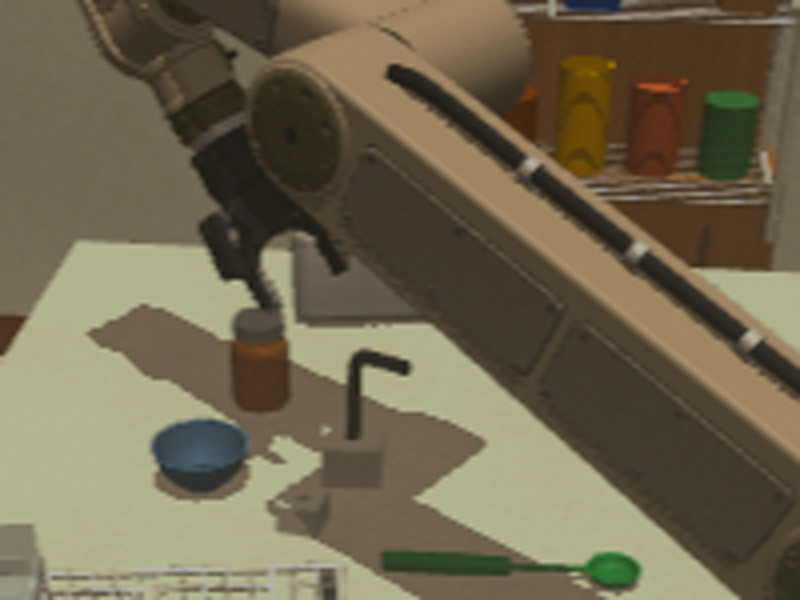

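That force was inertial: the fast move stopped abruptly. The view shows the gripper clear above the key, nothing touched, and joints 3 and 4 near their limits. I'll use a gentler tilt of about 40° and slower moves. In the bolt crop the socket centre is at (303.7,116.9) and the red mark points to about -36°.

```bash
cat >> h.py <<'E'
def tool(az,tilt,flip):  # az: horizontal dir tool z leans to; tilt from vertical
    a=np.radians(az); t=np.radians(tilt); h=np.array([np.cos(a),np.sin(a),0]); z=h*np.sin(t)-np.array([0,0,np.cos(t)])
    y=np.array([-np.sin(a),np.cos(a),0]); y=y if flip else -y
    return np.c_[np.cross(y,z),y,z]
E
python3 - <<'E'
from h import *
np.set_printoptions(precision=4,suppress=True)
im,d,p=snap('side') # fresh
L=load('wrist')
def f(cu,cv,z=.06):
    fx,fy,cx,cy=L['k'];u=268+(cu+.5)/9-.5;v=84+(cv+.5)/9-.5
    r=rot(L['q']).apply([(u-cx)/fx,-(v-cy)/fy,-1]);return L['pos']+r*(z-L['pos'][2])/r[2]
c=f(325,300);print('centre',c,f(325,302,.045))
for q in((335,213),(318,388),(245,257),(248,335),(405,268),(397,345),(440,370)):
    e=f(*q)-c;print(q,np.hypot(*e[:2]),np.degrees(np.arctan2(e[1],e[0])))
a=161;h=np.array([np.cos(np.radians(a)),np.sin(np.radians(a)),0]);B=np.array([.521,-.272,.138])
Rm=tool(a,40,False);g=B+.004*h-[0,0,.004];t=g+.019*Rm[:,2];print('grasp tcp',t)
goal(t-.06*Rm[:,2],Rm,'pre')
E
```

```text
centre [0.5631 0.058  0.06  ] [0.5625 0.057  0.045 ]
(335, 213) 0.00818531946003454 82.64491032575489
(318, 388) 0.008378603034440909 -95.29507621683567
(245, 257) 0.008657655549358151 152.26689781368142
(248, 335) 0.008200631020974304 -156.2575128070133
(405, 268) 0.008307663646535152 21.170736326456254
(397, 345) 0.008142460174181231 -31.46230307962497
(440, 370) 0.012944804362767891 -30.787826250885153
grasp tcp [ 0.5057 -0.2667  0.1194]
pre shift mm [-15.7 -16.8  15.4] rot deg [  7.12   1.24 -15.45] | 17.1
```

```bash
python3 -m creep '[[-0.002,-0.002,0.002,1,0,-2],[-0.004,-0.004,0.004,2,0.3,-4],[-0.007,-0.007,0.007,3,0.6,-7],[-0.010,-0.010,0.010,4.5,0.8,-10],[-0.013,-0.013,0.013,6,1,-13],[-0.015,-0.016,0.015,7,1.2,-15],[-0.0157,-0.0168,0.0154,7.1,1.2,-15.4],[-0.0157,-0.0168,0.0154,7.1,1.2,-15.4]]' 0.085
python3 - <<'E'
from h import *
np.set_printoptions(precision=4,suppress=True)
st(); im,d,p=snap('wrist'); cv2.imwrite('pics/g.png',cv2.convertScaleAbs(im,alpha=1.4))
B=np.array([.521,-.272,.138]);h=np.array([np.cos(np.radians(161)),np.sin(np.radians(161)),0])
print(proj('wrist',B),proj('wrist',B+.057*h),proj('wrist',[.5235,-.273,.045]))
E
```

```text
clock: 1.85
tcp_pos: [0.545, -0.2763, 0.1778]
orientation: [-0.329, 0.157, 0.93, 0.053]
wrist_force: [1.1, 0.8, 0.2]
finger_gap: 0.0851
t 1.85 tcp [ 0.545  -0.2763  0.1778] q [-0.3288  0.1565  0.9299  0.0527] F [1.1 0.8 0.2] T [-0.17 -0.49  0.04] gap 0.08505198541454642 j [-0.536  1.165  1.234  2.308 -0.131 -0.157]
(np.float64(309.4171117398179), np.float64(242.40446053771984)) (np.float64(310.0469132359514), np.float64(156.59357819226102)) (np.float64(311.7711026069386), np.float64(275.3946517685581))
```

View pics/g.png

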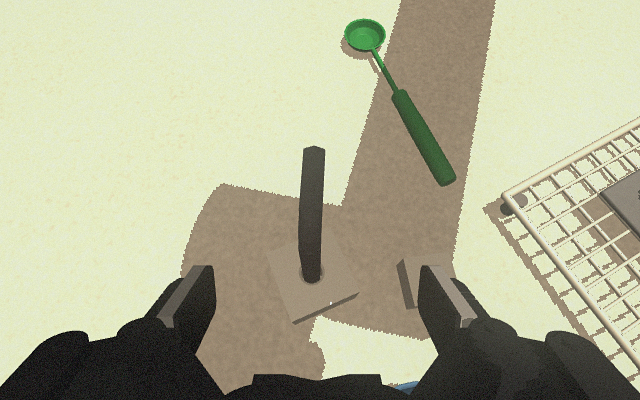

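The wrist view shows the key between the open fingers, with its tip at (314,147), its bend near (310,240) and the hole at (312,278). My estimate agrees to about 4 px. I'll refine it with depth.

```bash
python3 - <<'E'
from h import *
np.set_printoptions(precision=4,suppress=True)
for v in (155,165,180,195,210,225,240,255,270):
    L=load('wrist');row=L['im'][v,285:340].astype(int).sum(1); dk=np.where(row<150)[0]+285
    if len(dk)==0: print(v,row[::6]);continue
    a,b=dk.min(),dk.max();c=int(round((a+b)/2));P=px('wrist',c,v);print(v,a,b,P, (P-[.521,-.272,.138])@[np.sin(np.radians(161)),-np.cos(np.radians(161)),0])
a=161
E
```

```text
155 303 303 [ 0.4658 -0.2577  0.1404] -0.004446913741167298
165 [481 468 474 152 161 170 177 475 471 469]
180 301 323 [ 0.4867 -0.2586  0.1455] 0.0014657578279319663
195 300 322 [ 0.4958 -0.2624  0.1454] 0.0009133986253820966
210 299 321 [ 0.5046 -0.266   0.1455] 0.0003842521332285051
225 299 321 [ 0.5126 -0.2687  0.143 ] 0.0003875754516576814
240 299 320 [ 0.5195 -0.2712  0.1372] 0.00031346099279921886
255 300 320 [ 0.5246 -0.2732  0.1223] 3.5980924576202747e-05
270 302 320 [ 0.5259 -0.2738  0.0815] -8.49210784067482e-05
```

```bash
python3 - <<'E'
from h import *
np.set_printoptions(precision=4,suppress=True)
a=159;h=np.array([np.cos(np.radians(a)),np.sin(np.radians(a)),0]);B=np.array([.5185,-.271,.1375])
Rm=tool(a,40,False);g=B+.004*h-[0,0,.004];t=g+.019*Rm[:,2];print(t)
goal(t,Rm,'grasp')
E
```

```text
[ 0.5034 -0.2652  0.1189]
grasp shift mm [-3.5 -2.6 72.8] rot deg [-1.48  1.11  1.34] | 2.3
```

```bash
python3 -m creep '[[-0.003,-0.002,0.006,-0.7,0.5,0.7],[-0.0035,-0.0026,0.018,-1.5,1.1,1.3],[-0.0035,-0.0026,0.032,-1.5,1.1,1.3],[-0.0035,-0.0026,0.046,-1.5,1.1,1.3],[-0.0035,-0.0026,0.059,-1.5,1.1,1.3],[-0.0035,-0.0026,0.068,-1.5,1.1,1.3],[-0.0035,-0.0026,0.072,-1.5,1.1,1.3],[-0.0035,-0.0026,0.0728,-1.5,1.1,1.3]]' 0.085
python3 -m creep '[[0,0,0,0,0,0],[0,0,0,0,0,0],[0,0,0,0,0,0],[0,0,0,0,0,0],[0,0,0,0,0,0],[0,0,0,0,0,0],[0,0,0,0,0,0],[0,0,0,0,0,0]]' 0.0 80
python3 - <<'E'
from h import *
st(); z=rot(env.get_state()['orientation']).as_matrix()[:,2]
R0=rot(env.get_state()['orientation']);print('up in tool',R0.inv().apply([0,0,1]))
im,d,p=snap('side'); crop('side',260,100,420,220,5,'i.png')
E
```

```text
clock: 2.7
tcp_pos: [0.5027, -0.2655, 0.1181]
orientation: [-0.337, 0.171, 0.924, 0.063]
wrist_force: [-0.3, 0.4, -0.3]
finger_gap: 0.0849
clock: 3.5
tcp_pos: [0.5032, -0.2655, 0.1185]
orientation: [-0.337, 0.171, 0.924, 0.063]
wrist_force: [0.5, -1.1, 1.2]
finger_gap: 0.0117
t 3.5 tcp [ 0.5032 -0.2655  0.1185] q [-0.3365  0.1705  0.924   0.0627] F [ 0.5 -1.1  1.2] T [-0.25 -0.44  0.03] gap 0.011712685800597311 j [-0.561  1.001  0.73   1.989 -0.124 -0.151]
up in tool [ 0.64326126  0.00100181 -0.7656461 ]
```

View pics/i.png

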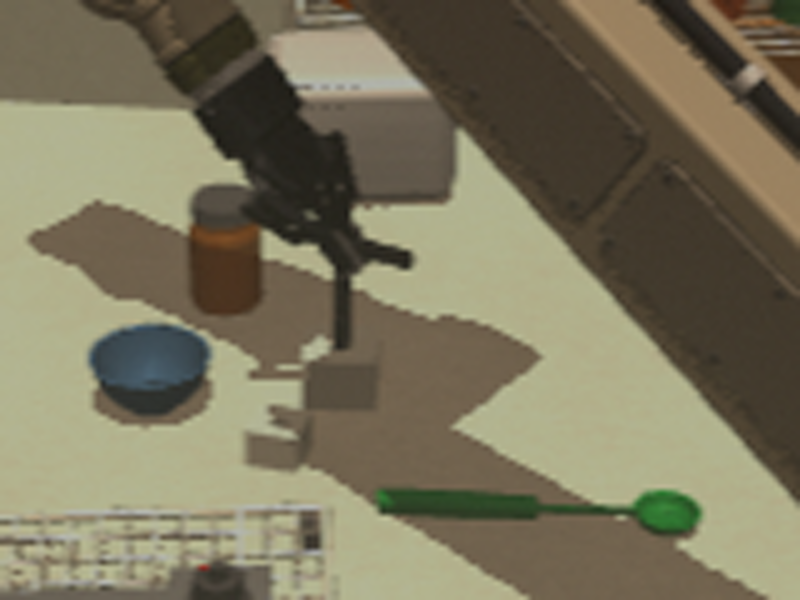

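The fingers are closed on the bend, with the short arm at (400,258) and the long arm still in its stand. Next I lift 80 mm straight up.

```bash
python3 -m creep '[[0.003,0,-0.0036,0,0,0],[0.0095,0,-0.0113,0,0,0],[0.018,0,-0.0214,0,0,0],[0.027,0,-0.0321,0,0,0],[0.036,0,-0.0428,0,0,0],[0.0435,0,-0.0517,0,0,0],[0.049,0,-0.0583,0,0,0],[0.0515,0,-0.0613,0,0,0]]' 0.0 110
python3 - <<'E'
from h import *
np.set_printoptions(precision=4,suppress=True)
st()
# wrist-camera look: short arm direction in tool frame via depth
im,d,p=snap('wrist');s=env.get_state();R0=rot(s['orientation'])
for v in (150,160,170,180,195,205,215,225):
    row=load('wrist')['im'][v,285:340].astype(int).sum(1);dk=np.where(row<240)[0]+285
    if len(dk)<8: print(v,len(dk));continue
    P=px('wrist',int(round((dk.min()+dk.max())/2)),v);print(v,dk.min(),dk.max(),P,R0.inv().apply(P-s['tcp_pos']))
E
```

```text
clock: 4.35
tcp_pos: [0.5033, -0.2656, 0.1996]
orientation: [-0.336, 0.171, 0.924, 0.063]
wrist_force: [0.4, -0.2, -1.7]
finger_gap: 0.0115
t 4.35 tcp [ 0.5033 -0.2656  0.1996] q [-0.336   0.1706  0.9242  0.0625] F [ 0.4 -0.2 -1.7] T [-0.3  -0.81 -0.06] gap 0.011497799120769498 j [-0.561  0.989  0.902  2.173 -0.124 -0.151]
150 0
160 313 320 [ 0.4637 -0.2501  0.2257] [0.0493 0.0003 0.0073]
170 301 331 [ 0.4683 -0.2519  0.2256] [0.0456 0.0003 0.0042]
180 301 332 [ 0.4729 -0.2536  0.2261] [0.042  0.0003 0.0007]
195 300 332 [ 0.4793 -0.2561  0.226 ] [ 0.0367  0.0003 -0.0037]
205 300 333 [ 0.4836 -0.2577  0.2262] [ 0.0334  0.0003 -0.0068]
215 300 333 [ 0.4877 -0.2593  0.2263] [ 0.0301  0.0003 -0.0096]
225 299 333 [ 0.4917 -0.2608  0.2265] [ 0.0269  0.0003 -0.0125]
```

```bash
cat > kin.py <<'E'
import numpy as np
from scipy.optimize import least_squares
from scipy.spatial.transform import Rotation as R
Ry=lambda a:R.from_rotvec([0,a,0]); Rz=lambda a:R.from_rotvec([0,0,a]); Rx=lambda a:R.from_rotvec([a,0,0])
def fk(j,P,s5=1,s6=1):
    H,a,L1,L2,e,La,d,Lb=P
    A=Rz(j[0]); p=np.array([a,0,H]); U=Ry(j[1]); p=p+U.apply([0,0,L1])
    F=Ry(j[1]-j[2]); p=p+F.apply([L2,d,e]); W=Ry(j[1]-j[2]+j[3]); p=p+W.apply([La,0,0])
    T=W*Rz(s5*j[4]); p=p+T.apply([Lb,0,0])
    T=T*Rx(s6*j[5]) # x=tool z
    C=R.from_matrix(np.array([[0,0,1],[0,1,0],[-1,0,0]]))  # tool axes: z->x, y->y
    return A.apply(p),A*T*C
S=[([-.14,.314,.045,1.304,0,1.431],[.5745,.0001,.2304],[-.0007,.7071,.7071,-.0006]),
([-.536,1.165,1.234,2.308,-.131,-.157],[.545,-.2763,.1778],[-.3288,.1565,.9299,.0527]),
([-.561,1.001,.73,1.989,-.124,-.151],[.5032,-.2655,.1185],[-.3365,.1705,.924,.0627]),
([-.561,.989,.902,2.173,-.124,-.151],[.5033,-.2656,.1996],[-.336,.1706,.9242,.0625])]
rq=lambda q:R.from_quat([q[1],q[2],q[3],q[0]])
P0=np.array([.323,0,.545,.4216,0,.2,.08,.3])
def fit(s5=1):
    f=lambda P:np.concatenate([1000*(fk(j,P,s5)[0]-p) for j,p,_ in S]+[10*(P-P0)])
    return least_squares(f,P0)
lo=np.array([-2.76,-.86,-1.03,-2.2,-1.47,-3.14]);hi=np.array([2.76,1.69,1.26,2.34,1.5,3.14])
def ik(p,Rm,P,s5,s6,j0):
    Rt=R.from_matrix(Rm)
    def f(j):
        q,T=fk(j,P,s5,s6); return np.r_[(q-p)*10,(T.inv()*Rt).as_rotvec()]
    best=min((least_squares(f,np.clip(x,lo+.01,hi-.01),bounds=(lo,hi)) for x in [np.array(j0),np.array([-.1,0,-.6,1,0,0.]),np.array([-.3,.3,0,1.3,.8,0]),np.array([.3,.3,0,1.3,-.8,0])]),key=lambda r:r.cost)
    return best.x,np.abs(f(best.x)).max()
E
python3 - <<'E'
from kin import *
from h import tool
np.set_printoptions(precision=3,suppress=True)
for s5 in(1,-1):
    r=fit(s5);print(s5,r.x,r.cost,np.round(r.fun[:12],1))
    for s6 in(1,-1): print(s6,[np.round((fk(j,r.x,s5,s6)[1].inv()*rq(q)).as_rotvec(),2) for j,_,q in S])
E
```

```text
1 [ 0.233 -0.     0.519  0.41   0.055  0.139  0.08   0.302] 0.8017895280392615 [ 0.  -0.1 -0.   0.1 -0.  -0.   0.  -0.  -0.  -0.1  0.1  0.1]
1 [array([-0., -0., -0.]), array([ 0., -0.,  0.]), array([ 0.,  0., -0.]), array([ 0., -0., -0.])]
-1 [array([ 0.  , -0.  ,  2.86]), array([ 0.  , -0.  , -0.31]), array([ 0. ,  0. , -0.3]), array([ 0. , -0. , -0.3])]
-1 [ 0.237  0.012  0.5    0.405  0.049  0.714  0.079 -0.293] 33.16340515257143 [-0.  -0.9  0.5 -0.1  0.5  0.6 -0.2  0.4  0.1  0.6 -0.1 -1.1]
1 [array([-0., -0., -0.]), array([0.26, 0.04, 0.  ]), array([ 0.25,  0.04, -0.  ]), array([ 0.25,  0.04, -0.  ])]
-1 [array([ 0.  , -0.  ,  2.86]), array([ 0.26, -0.  , -0.31]), array([ 0.25,  0.  , -0.3 ]), array([ 0.25, -0.  , -0.3 ])]
```

```bash
python3 - <<'E'
from kin import *
from h import tool
np.set_printoptions(precision=3,suppress=True)
P=fit().x; tt=np.array([.044,.0003,.0137]); S4=S[3][0]
for az in(25,85,-35,145,-95):
    for z in (.1,.042):
        Rm=tool(az,48.5,True);p=np.array([.563,.058,z])-Rm@tt
        j,e=ik(p,Rm,P,1,1,S4);print(az,z,p,j,'err',round(e,4))
E
```

```text
25 0.1 [0.58  0.066 0.142] [-0.294 -0.004 -0.963 -0.088  0.523 -0.535] err 0.0
25 0.042 [0.58  0.066 0.084] [-0.294  0.133 -1.03  -0.281  0.524 -0.541] err 0.0079
85 0.1 [0.565 0.077 0.142] [-0.408  0.508 -0.17   1.236  0.791 -2.035] err 0.0
85 0.042 [0.565 0.077 0.084] [-0.408  0.571 -0.227  1.115  0.791 -2.035] err 0.0
-35 0.1 [0.578 0.047 0.142] [ 0.235  0.099 -0.833 -0.005 -0.595  0.642] err 0.0
-35 0.042 [0.578 0.047 0.084] [ 0.235  0.217 -0.903 -0.192 -0.595  0.642] err 0.0
145 0.1 [0.548 0.069 0.142] [-0.192  0.968  0.617  2.021  0.31  -2.855] err 0.0
145 0.042 [0.548 0.069 0.084] [-0.192  1.007  0.553  1.918  0.31  -2.855] err 0.0
-95 0.1 [0.561 0.039 0.142] [ 0.301  0.65   0.075  1.4   -0.766  2.124] err 0.0
-95 0.042 [0.561 0.039 0.084] [ 0.301  0.704  0.018  1.289 -0.766  2.124] err 0.0
```

```bash
python3 - <<'E'
from kin import *
from h import *
np.set_printoptions(precision=3,suppress=True)
print('canister',px('scene',413,120),px('scene',411,140),'organiser',px('scene',420,280),px('scene',440,225))
P=fit().x; tt=np.array([.044,.0003,.0137]); S4=S[3][0]
s=env.get_state();R0=rot(s['orientation']);p0=s['tcp_pos']
Rm=tool(85,48.5,True);p1=np.array([.563,.058,.11])-Rm@tt
# waypoints: joint-interpolated would be natural; print waypoint poses relative to S4 for slerp
rel=(R0.inv()*R.from_matrix(Rm)).as_rotvec();print('total',np.degrees(rel),np.degrees(np.linalg.norm(rel)))
j1,e=ik(p1,Rm,P,1,1,[-.4,.5,-.17,1.2,.8,-2]);print(j1,e)
j0=s['joint_pos']
for k in range(1,33):
    u=k/32;w=u*u*(3-2*u)
    p,T=fk(j0+(j1-j0)*w,P); K=T.as_matrix(); lt=p+K@[.0008,0,-.0243]+.133*K@[-.663,0,.749]; stp=p+K@tt
    if k%4==0:print(k,p,'longtip',lt,'short',stp)
E
```

```text
canister [0.526 0.478 0.136] [0.552 0.435 0.095] organiser [0.833 0.004 0.112] [0.795 0.163 0.132]
total [  -8.434  -59.981 -113.718] 128.844042438752
[-0.408  0.498 -0.158  1.257  0.791 -2.035] 2.6201263381153694e-13
4 [ 0.51  -0.251  0.194] longtip [ 0.533 -0.25   0.081] short [ 0.469 -0.239  0.21 ]
8 [ 0.527 -0.214  0.179] longtip [ 0.563 -0.19   0.072] short [ 0.483 -0.209  0.191]
12 [ 0.547 -0.159  0.162] longtip [ 0.598 -0.106  0.073] short [ 0.501 -0.164  0.164]
16 [ 0.564 -0.095  0.149] longtip [ 0.621 -0.014  0.089] short [ 0.522 -0.109  0.137]
20 [ 0.574 -0.031  0.144] longtip [0.623 0.07  0.117] short [ 0.542 -0.05   0.117]
24 [0.573 0.024 0.145] longtip [0.606 0.135 0.143] short [0.555 0.004 0.108]
28 [0.568 0.063 0.15 ] longtip [0.585 0.176 0.161] short [0.562 0.043 0.108]
32 [0.565 0.077 0.152] longtip [0.575 0.191 0.168] short [0.563 0.058 0.11 ]
```

```bash
python3 - <<'E'
from kin import *
from h import *
P=fit().x; tt=np.array([.044,.0003,.0137])
s=env.get_state();j0=s['joint_pos'];Rm=tool(85,48.5,True);p1=np.array([.563,.058,.11])-Rm@tt
j1,e=ik(p1,Rm,P,1,1,[-.4,.5,-.17,1.2,.8,-2])
def pose(k):
    u=k/32;w=u*u*(3-2*u);p,T=fk(j0+(j1-j0)*w,P);return p+[0,0,.04*np.sin(np.pi*u)**2],T
for c in range(4):
    pb,Tb=pose(8*c)
    for k in range(8*c+1,8*c+9):
        p,T=pose(k);d=Tb.inv().apply(p-pb);r=(Tb.inv()*T).as_rotvec(degrees=True)
        print('[%.4g,%.4g,%.4g,%.3g,%.3g,%.3g],'%(*np.round(d,4),*np.round(r,1)),end='')
    print()
E
```

```text
[-0.0001,0.001,-0,-0.1,-0.1,-0.3],[-0.0003,0.0041,-0.0001,-0.5,-0.3,-1.3],[-0.0007,0.0089,-0.0003,-1.1,-0.7,-2.8],[-0.0011,0.0156,-0.0006,-1.8,-1.2,-4.8],[-0.0016,0.0238,-0.0009,-2.7,-2,-7.4],[-0.0021,0.0335,-0.0011,-3.8,-2.8,-10.4],[-0.0026,0.0446,-0.0014,-4.9,-3.9,-13.9],[-0.0031,0.0569,-0.0014,-6.1,-5.2,-17.8],
[-0.0044,0.0125,0.0018,-1.2,-1.4,-4.2],[-0.009,0.0259,0.0039,-2.4,-3.1,-8.8],[-0.0137,0.04,0.0065,-3.5,-4.9,-13.6],[-0.0185,0.0547,0.0095,-4.6,-6.8,-18.7],[-0.0233,0.0698,0.0131,-5.5,-9,-24],[-0.028,0.0853,0.0171,-6.4,-11.3,-29.4],[-0.0325,0.1008,0.0218,-7,-13.7,-34.9],[-0.0367,0.1164,0.0269,-7.5,-16.2,-40.5],
[-0.0107,0.0089,0.0095,-0.3,-2.4,-5.7],[-0.0209,0.0178,0.0193,-0.4,-4.7,-11.4],[-0.0303,0.0266,0.0294,-0.3,-7.1,-17],[-0.0391,0.0353,0.0394,-0,-9.4,-22.6],[-0.047,0.0438,0.0495,0.4,-11.6,-27.9],[-0.054,0.052,0.0593,0.9,-13.7,-33],[-0.0603,0.0599,0.0688,1.5,-15.7,-37.9],[-0.0656,0.0674,0.0778,2.2,-17.6,-42.4],
[-0.0056,0.0033,0.0099,0.7,-1.5,-4.3],[-0.0105,0.0066,0.0187,1.4,-2.9,-8.1],[-0.0146,0.0097,0.0265,2,-4.1,-11.5],[-0.0181,0.0125,0.033,2.6,-5.1,-14.4],[-0.0208,0.0149,0.0383,3.1,-5.8,-16.7],[-0.0228,0.0168,0.0421,3.5,-6.4,-18.4],[-0.024,0.018,0.0444,3.8,-6.8,-19.5],[-0.0244,0.0184,0.0452,3.8,-6.9,-19.8],
```

```bash
python3 -m creep '[[-0.0001,0.001,0,-0.1,-0.1,-0.3],[-0.0003,0.004,0,-0.5,-0.3,-1.3],[-0.0007,0.009,-0.0003,-1.1,-0.7,-2.8],[-0.001,0.0156,-0.0006,-1.8,-1.2,-4.8],[-0.0016,0.024,-0.0009,-2.7,-2,-7.4],[-0.002,0.0335,-0.001,-3.8,-2.8,-10.4],[-0.0026,0.0445,-0.0014,-4.9,-3.9,-13.9],[-0.003,0.057,-0.0014,-6.1,-5.2,-17.8]]'
python3 -m creep '[[-0.0044,0.0125,0.0018,-1.2,-1.4,-4.2],[-0.009,0.026,0.004,-2.4,-3.1,-8.8],[-0.0137,0.04,0.0065,-3.5,-4.9,-13.6],[-0.0185,0.0547,0.0095,-4.6,-6.8,-18.7],[-0.0233,0.07,0.013,-5.5,-9,-24],[-0.028,0.0853,0.017,-6.4,-11.3,-29.4],[-0.0325,0.1008,0.0218,-7,-13.7,-34.9],[-0.0367,0.1164,0.027,-7.5,-16.2,-40.5]]'
python3 -m creep '[[-0.0107,0.009,0.0095,-0.3,-2.4,-5.7],[-0.021,0.018,0.0193,-0.4,-4.7,-11.4],[-0.0303,0.0266,0.0294,-0.3,-7.1,-17],[-0.039,0.0353,0.0394,0,-9.4,-22.6],[-0.047,0.0438,0.0495,0.4,-11.6,-27.9],[-0.054,0.052,0.0593,0.9,-13.7,-33],[-0.0603,0.06,0.0688,1.5,-15.7,-37.9],[-0.0656,0.0674,0.0778,2.2,-17.6,-42.4]]'
python3 -m creep '[[-0.0056,0.0033,0.01,0.7,-1.5,-4.3],[-0.0105,0.0066,0.0187,1.4,-2.9,-8.1],[-0.0146,0.0097,0.0265,2,-4.1,-11.5],[-0.018,0.0125,0.033,2.6,-5.1,-14.4],[-0.0208,0.015,0.0383,3.1,-5.8,-16.7],[-0.0228,0.0168,0.042,3.5,-6.4,-18.4],[-0.024,0.018,0.0444,3.8,-6.8,-19.5],[-0.0244,0.0184,0.0452,3.8,-6.9,-19.8]]'
python3 - <<'E'
from h import *
np.set_printoptions(precision=4,suppress=True)
tt=np.array([.044,.0003,.0137]);Rm=tool(85,48.5,True)
s=st();goal(np.array([.563,.058,.09])-Rm@tt,Rm,'hover30')
R0=rot(s['orientation']);print('tip now',s['tcp_pos']+R0.apply(tt))
im,d,p=snap('wrist');snap('side');snap('scene')
a=cv2.resize(load('wrist')['im'][60:300,200:440],(400,400)); b=cv2.resize(load('side')['im'][150:250,250:350],(400,400),interpolation=cv2.INTER_CUBIC)
cv2.imwrite('pics/k.png',cv2.convertScaleAbs(np.hstack([a,b]),alpha=1.5))
print(proj('wrist',[.563,.058,.06]))
E
```

```text
clock: 5.2
tcp_pos: [0.5266, -0.2127, 0.1972]
orientation: [-0.271, 0.044, 0.949, 0.156]
wrist_force: [0.6, 0.0, -2.0]
finger_gap: 0.0118
clock: 6.0
tcp_pos: [0.5639, -0.0936, 0.1877]
orientation: [-0.063, -0.248, 0.922, 0.292]
wrist_force: [-0.0, -0.8, -3.4]
finger_gap: 0.0118
clock: 6.8
tcp_pos: [0.572, 0.0257, 0.1636]
orientation: [0.189, -0.518, 0.774, 0.311]
wrist_force: [0.2, -0.6, -2.4]
finger_gap: 0.011
clock: 7.6
tcp_pos: [0.5638, 0.0774, 0.1507]
orientation: [0.302, -0.616, 0.672, 0.279]
wrist_force: [0.7, -0.5, -2.6]
finger_gap: 0.0113
t 7.6 tcp [0.5638 0.0774 0.1507] q [ 0.302  -0.6158  0.6722  0.2787] F [ 0.7 -0.5 -2.6] T [-1.16  0.11 -0.08] gap 0.011321554483838292 j [-0.405  0.499 -0.16   1.255  0.791 -2.033]
hover30 shift mm [14.3 -1.3 12. ] rot deg [ 0.15  0.02 -0.08] | 0.2
tip now [0.5617 0.0586 0.1087]
(np.float64(313.86438521517226), np.float64(81.7986624846803))
```

View pics/k.png

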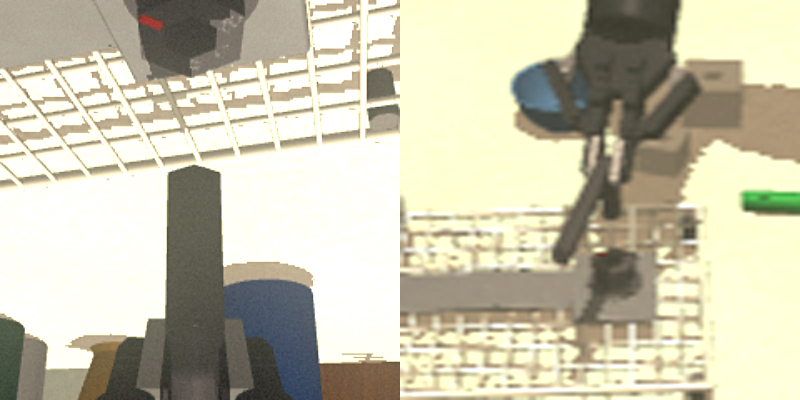

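Key held with the short arm down and the long arm swung out; the view shows the tip at wrist px (316,160), above and in front of the bolt. One enlarged view will refine the socket position relative to the tip.

```bash
python3 - <<'E'
from h import *
np.set_printoptions(precision=4,suppress=True)
crop('wrist',250,45,370,120,6,'l.png'); i=cv2.imread('pics/l.png');i=cv2.convertScaleAbs(i,alpha=2);cv2.imwrite('pics/l.png',i)
s=env.get_state();R0=rot(s['orientation']);L=load('wrist')
for v in (161,163,165,170,180,190,200,215,230):
    row=L['im'][v,290:345].astype(int).sum(1);dk=np.where(row<270)[0]+290
    P=px('wrist',316,v);print(v,dk.min(),dk.max(),len(dk),R0.inv().apply(P-s['tcp_pos']))
E
```

```text
161 308 325 18 [0.0473 0.0007 0.0071]
163 302 331 30 [0.0465 0.0007 0.0066]
165 301 331 31 [0.0458 0.0007 0.0058]
170 301 331 31 [0.0439 0.0007 0.0043]
180 300 332 33 [0.0403 0.0007 0.001 ]
190 300 332 33 [ 0.037   0.0007 -0.0026]
200 300 332 33 [ 0.0335  0.0007 -0.0055]
215 300 333 34 [ 0.0285  0.0007 -0.0096]
230 300 344 41 [ 0.0238  0.0007 -0.0141]
```

View pics/l.png

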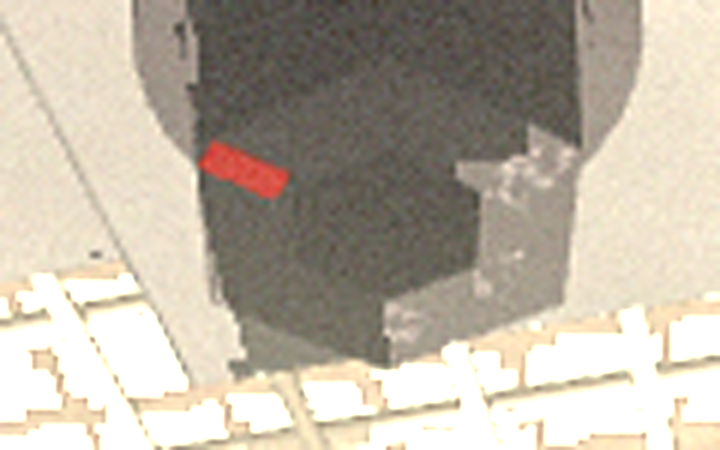

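```bash
python3 - <<'E'
from h import *
np.set_printoptions(precision=4,suppress=True)
L=load('wrist'); fx,fy,cx,cy=L['k']
def g(cu,cv,z=.06):
    u=250+(cu+.5)/6-.5;v=45+(cv+.5)/6-.5
    r=rot(L['q']).apply([(u-cx)/fx,-(v-cy)/fy,-1]);return L['pos']+r*(z-L['pos'][2])/r[2]
c=np.array([.563,.058,.06])
for n,q in(('85',(387,361)),('145',(566,300)),('~205',(578,148)),('25?',(232,312)),('mark in',(288,180)),('mark out',(203,158))):
    P=g(*q);e=P-c;print(n,P,np.hypot(*e[:2]),np.degrees(np.arctan2(e[1],e[0])))
E
```

```text
85 [0.5645 0.0754 0.06  ] 0.017477147744855794 85.05394767660528
145 [0.5479 0.0687 0.06  ] 0.018496648043103026 144.5024623952271
~205 [0.5467 0.051  0.06  ] 0.01773028271576668 -156.81275364508625
25? [0.5777 0.0676 0.06  ] 0.017574760410615533 33.291362792179164
mark in [0.5706 0.0524 0.06  ] 0.009418185560287774 -36.5337024344267
mark out [0.5771 0.0494 0.06  ] 0.016547553691800748 -31.323947507962266
```

```bash
python3 - <<'E'
from h import *
tt=np.array([.0425,.0005,.0135]);Rm=tool(85,48.2,True)
goal(np.array([.563,.058,.066])-Rm@tt,Rm,'tip z66'); print('down in tool',R.from_matrix(Rm).inv().apply([0,0,-1]))
goal(np.array([.563,.058,.080])-Rm@tt,Rm,'tip z80')
E
```

```text
tip z66 shift mm [33.6 -0.9 28.8] rot deg [ 0.11  0.3  -0.11] | 0.3
down in tool [7.45476000e-01 5.55111512e-17 6.66532470e-01]
tip z80 shift mm [23.2 -0.8 19.5] rot deg [ 0.11  0.3  -0.11] | 0.3
```

```bash
python3 -m creep '[[0.002,-0.0001,0.0017,0,0,0],[0.008,-0.0003,0.0068,0,0.1,0],[0.015,-0.0005,0.0127,0.1,0.2,-0.1],[0.021,-0.0007,0.018,0.1,0.3,-0.1],[0.026,-0.0008,0.0222,0.1,0.3,-0.1],[0.030,-0.0009,0.0257,0.1,0.3,-0.1],[0.0325,-0.0009,0.0279,0.1,0.3,-0.1],[0.0336,-0.0009,0.0288,0.1,0.3,-0.1]]'
python3 - <<'E'
from h import *
np.set_printoptions(precision=4,suppress=True)
tt=np.array([.0425,.0005,.0135])
s=st();R0=rot(s['orientation']);print('tip',s['tcp_pos']+R0.apply(tt),'down',R0.inv().apply([0,0,-1]))
E
```

```text
clock: 8.55
tcp_pos: [0.5649, 0.0764, 0.1062]
orientation: [0.301, -0.617, 0.673, 0.276]
wrist_force: [-0.4, 0.5, -2.2]
finger_gap: 0.0113
t 8.55 tcp [0.5649 0.0764 0.1062] q [ 0.3009 -0.6165  0.673   0.2764] F [-0.4  0.5 -2.2] T [-1.15  0.07  0.  ] gap 0.011343053790577259 j [-0.405  0.543 -0.206  1.158  0.787 -2.029]
tip [0.5627 0.0583 0.0655] down [ 0.7458 -0.0009  0.6661]
```

```bash
python3 -m creep '[[0.0007,0,0.0007,0,0,0],[0.0015,0,0.0013,0,0,0],[0.0022,0,0.002,0,0,0],[0.003,0,0.0027,0,0,0],[0.0037,0,0.0033,0,0,0],[0.0045,0,0.004,0,0,0],[0.0052,0,0.0047,0,0,0],[0.006,0,0.0053,0,0,0]]'
python3 - <<'E'
from h import *
tt=np.array([.0425,.0005,.0135])
s=st();R0=rot(s['orientation']);print('tip',s['tcp_pos']+R0.apply(tt))
E
```

```text
clock: 9.35
tcp_pos: [0.565, 0.0763, 0.0986]
orientation: [0.301, -0.617, 0.673, 0.276]
wrist_force: [0.5, 0.1, -2.9]
finger_gap: 0.0107
t 9.35 tcp [0.565  0.0763 0.0986] q [ 0.3011 -0.6167  0.673   0.2761] F [ 0.5  0.1 -2.9] T [-1.18  0.13  0.04] gap 0.010673359656223852 j [-0.405  0.552 -0.214  1.142  0.787 -2.029]
tip [0.56289656 0.0581947  0.05787754]
```

No contact yet, with the tip about 2 mm inside the mouth. I'll continue down 6 mm.

```bash
python3 -m creep '[[0.0005,0,0.0005,0,0,0],[0.0011,0,0.001,0,0,0],[0.0016,0,0.0015,0,0,0],[0.0022,0,0.002,0,0,0],[0.0028,0,0.0025,0,0,0],[0.0034,0,0.003,0,0,0],[0.0039,0,0.0035,0,0,0],[0.0045,0,0.004,0,0,0]]'
python3 - <<'E'
from h import *
tt=np.array([.0425,.0005,.0135])
s=st();R0=rot(s['orientation']);print('tip',s['tcp_pos']+R0.apply(tt))
E
```

```text
clock: 10.15
tcp_pos: [0.5649, 0.0763, 0.0925]
orientation: [0.301, -0.617, 0.673, 0.276]
wrist_force: [0.4, -0.1, -2.5]
finger_gap: 0.0115
t 10.15 tcp [0.5649 0.0763 0.0925] q [ 0.301  -0.6167  0.673   0.2761] F [ 0.4 -0.1 -2.5] T [-1.14  0.12 -0.01] gap 0.011453442030094322 j [-0.405  0.559 -0.219  1.13   0.787 -2.029]
tip [0.56284901 0.05820023 0.05184439]
```

```bash
python3 -m creep '[[0.0007,0,0.0007,0,0,0],[0.0015,0,0.0013,0,0,0],[0.0022,0,0.002,0,0,0],[0.003,0,0.0027,0,0,0],[0.0037,0,0.0033,0,0,0],[0.0045,0,0.004,0,0,0],[0.0052,0,0.0047,0,0,0],[0.006,0,0.0053,0,0,0]]'
python3 -c "
from h import *
tt=np.array([.0425,.0005,.0135])
s=st();R0=rot(s['orientation']);print('tip',s['tcp_pos']+R0.apply(tt))"
```

```text
clock: 10.95
tcp_pos: [0.565, 0.0763, 0.0845]
orientation: [0.301, -0.617, 0.673, 0.276]
wrist_force: [0.1, 0.8, -4.0]
finger_gap: 0.0113
t 10.95 tcp [0.565  0.0763 0.0845] q [ 0.3011 -0.6167  0.673   0.2761] F [ 0.1  0.8 -4. ] T [-1.14  0.2   0.03] gap 0.01130721762362063 j [-0.405  0.568 -0.226  1.113  0.787 -2.029]
tip [0.56289316 0.05812376 0.04383074]
```

```bash
python3 -m creep '[[0.0003,0,0.0003,0,0,0],[0.0006,0,0.0005,0,0,0],[0.0009,0,0.0008,0,0,0],[0.0012,0,0.001,0,0,0],[0.0013,0,0.0012,0,0,0],[0.0015,0,0.0013,0,0,0],[0.0015,0,0.0013,0,0,0],[0.0015,0,0.0013,0,0,0]]'
python3 -m creep '[[0,0,0,0,0,0],[0,0,0,0,0,0],[0,0,0,0,0,0],[0,0,0,0,0,0],[0,0,0,0,0,0],[0,0,0,0,0,0],[0,0,0,0,0,0],[0,0,0,0,0,0]]' 0.06 40
python3 - <<'E'
from h import *
np.set_printoptions(precision=4,suppress=True)
s=st();snap('wrist');R0=rot(s['orientation']);L=load('wrist')
for v in (190,200,215):
    P=px('wrist',316,v);row=L['im'][v,280:355].astype(int).sum(1);dk=np.where(row<270)[0]+280;print(v,dk.min(),dk.max(),P)
E
```

```text
clock: 11.75
tcp_pos: [0.5652, 0.0764, 0.0837]
orientation: [0.302, -0.616, 0.673, 0.276]
wrist_force: [-2.0, -0.8, 7.0]
finger_gap: 0.0108
clock: 12.55
tcp_pos: [0.565, 0.0762, 0.0826]
orientation: [0.301, -0.617, 0.673, 0.276]
wrist_force: [-0.3, 0.3, -0.5]
finger_gap: 0.0602
t 12.55 tcp [0.565  0.0762 0.0826] q [ 0.3011 -0.6167  0.673   0.2761] F [-0.3  0.3 -0.5] T [-0.69  0.1  -0.  ] gap 0.06021212202147028 j [-0.405  0.57  -0.228  1.109  0.787 -2.029]
190 280 354 [0.5618 0.0414 0.061 ]
200 280 354 [0.5627 0.0509 0.0608]
215 289 347 [0.5628 0.0524 0.0669]
```

Seated: it bottomed out with a light load (about 9.5 N) and is now released. Next I plan the retreat and the push arc.

```bash
cat > arc.py <<'E'
from kin import *
from h import *
P=fit().x; C=np.array([.563,.058])
def push(th,r,off,z,sgn):   # arm az th deg; tool centre off mm on the ccw side; tool y along sgn*radial, pointing down
    a=np.radians(th);ra=np.array([np.cos(a),np.sin(a),0]);ta=np.array([-np.sin(a),np.cos(a),0])
    y=sgn*ra;zz=np.array([0,0,-1.]);return np.r_[C,z]+r*ra+off*ta,np.c_[np.cross(y,zz),y,zz]
E
python3 - <<'E'
from arc import *
np.set_printoptions(precision=3,suppress=True)
j=env.get_state()['joint_pos']
for sgn in(1,-1):
    for th in(85,50,10):
        p,Rm=push(th,.105,.03,.08,sgn);print(sgn,th,p,*ik(p,Rm,P,1,1,j))
p,Rm=push(85,.105,.03,.19,-1);goal(p,Rm,'-1');p,Rm=push(85,.105,.03,.19,1);goal(p,Rm,'+1')
E
python3 -m creep '[[0,0,-0.003,0,0,0],[0,0,-0.010,0,0,0],[0,0,-0.022,0,0,0],[0,0,-0.038,0,0,0],[0,0,-0.055,0,0,0],[0,0,-0.071,0,0,0],[0,0,-0.083,0,0,0],[0,0,-0.090,0,0,0]]' 0.06
```

```text
1 85 [0.542 0.165 0.08 ] [ 0.154  0.387 -0.233  0.951  0.     0.241] 2.3592239273284576e-15
1 50 [0.608 0.158 0.08 ] [ 0.126  0.493 -0.064  1.014  0.     0.824] 1.3149779414277548e-14
1 10 [0.661 0.106 0.08 ] [0.039 0.569 0.065 1.066 0.    1.435] 9.71445146547012e-16
-1 85 [0.542 0.165 0.08 ] [ 0.154  0.387 -0.233  0.951 -0.    -2.901] 5.342948306008566e-15
-1 50 [0.608 0.158 0.08 ] [ 0.126  0.493 -0.064  1.014  0.    -2.318] 3.3306690738754696e-15
-1 10 [0.661 0.106 0.08 ] [ 0.039  0.569  0.065  1.066  0.    -1.707] 6.60740498710285e-15
-1 shift mm [-137.8   30.4   -6.9] rot deg [-37.65  37.69 -84.17] | 99.6
+1 shift mm [-137.8   30.4   -6.9] rot deg [37.69 37.65 84.16] | 99.6
clock: 13.4
tcp_pos: [0.5596, 0.0081, 0.1436]
orientation: [0.301, -0.617, 0.673, 0.275]
wrist_force: [0.3, 0.9, 0.4]
finger_gap: 0.0598
```

```bash
cat >> arc.py <<'E'
def rows(poses,base):
    pb,Tb=base
    for p,T in poses:
        d=Tb.inv().apply(p-pb);r=(Tb.inv()*T).as_rotvec(degrees=True)
        print('[%.4g,%.4g,%.4g,%.3g,%.3g,%.3g],'%(*np.round(d,4),*np.round(r,1)),end='')
    print()
E
python3 - <<'E'
from arc import *
s=env.get_state();j0=s['joint_pos'];p,Rm=push(85,.105,.03,.19,-1)
j1,e=ik(p,Rm,P,1,1,[.15,.2,-.2,1,0,-2.9]);print(j1,e)
def pose(k):
    u=k/16;w=u*u*(3-2*u);p,T=fk(j0+(j1-j0)*w,P);return p+[0,0,.03*np.sin(np.pi*u)**2],T
for c in(0,1): rows([pose(k) for k in range(8*c+1,8*c+9)],pose(8*c)); print(pose(8*c+4)[0],pose(8*c+8)[0])
E
```

```text
[ 1.53758675e-01  3.11830432e-01 -5.73444641e-02  1.20162143e+00
 -8.10556185e-16 -2.90056752e+00] 1.3461454173580023e-15
[-0.0021,0.0009,0.0013,-0.4,0.5,-0.9],[-0.0081,0.0035,0.0047,-1.6,1.9,-3.6],[-0.0171,0.0074,0.0096,-3.5,4.1,-7.8],[-0.0282,0.0121,0.0155,-5.9,6.8,-13.3],[-0.0404,0.0172,0.022,-8.8,9.9,-19.7],[-0.0529,0.0219,0.0287,-12,13.3,-27],[-0.0652,0.026,0.0355,-15.5,16.8,-34.7],[-0.077,0.0292,0.0425,-19,20.2,-42.7],
[0.55083212 0.04036343 0.15438721] [0.53849515 0.0943325  0.17278844]
[-0.0104,-0.0081,0.002,-3.4,3.4,-8],[-0.0196,-0.0166,0.0041,-6.6,6.6,-15.6],[-0.0278,-0.025,0.0062,-9.7,9.6,-22.8],[-0.0351,-0.033,0.0082,-12.3,12.2,-29],[-0.0413,-0.0402,0.0098,-14.6,14.5,-34.3],[-0.0462,-0.046,0.011,-16.3,16.2,-38.3],[-0.0495,-0.0498,0.0116,-17.5,17.3,-40.9],[-0.0507,-0.0512,0.0118,-17.9,17.7,-41.8],
[0.53934626 0.14182785 0.18427785] [0.54226551 0.16521512 0.19      ]
```

```bash
python3 -m creep '[[-0.002,0.001,0.0013,-0.4,0.5,-0.9],[-0.008,0.0035,0.0047,-1.6,1.9,-3.6],[-0.017,0.0074,0.0096,-3.5,4.1,-7.8],[-0.028,0.012,0.0155,-5.9,6.8,-13.3],[-0.04,0.017,0.022,-8.8,9.9,-19.7],[-0.053,0.022,0.0287,-12,13.3,-27],[-0.065,0.026,0.0355,-15.5,16.8,-34.7],[-0.077,0.029,0.0425,-19,20.2,-42.7]]' 0.0 60
python3 -m creep '[[-0.0104,-0.008,0.002,-3.4,3.4,-8],[-0.0196,-0.0166,0.004,-6.6,6.6,-15.6],[-0.0278,-0.025,0.006,-9.7,9.6,-22.8],[-0.035,-0.033,0.008,-12.3,12.2,-29],[-0.0413,-0.04,0.01,-14.6,14.5,-34.3],[-0.0462,-0.046,0.011,-16.3,16.2,-38.3],[-0.0495,-0.0498,0.0116,-17.5,17.3,-40.9],[-0.0507,-0.0512,0.0118,-17.9,17.7,-41.8]]'
python3 - <<'E'
from arc import *
s=st();p,Rm=push(85,.105,.03,.08,-1);goal(p,Rm,'down')
snap('wrist');snap('side');snap('scene')
a=cv2.resize(load('wrist')['im'],(480,300));b=cv2.resize(load('scene')['im'][150:270,270:398],(320,300),interpolation=cv2.INTER_CUBIC)
cv2.imwrite('pics/m.png',cv2.convertScaleAbs(np.hstack([a,b]),alpha=1.5))
a=np.radians(85)
for r in(0,.06,.133): print(r,proj('wrist',[.563+r*np.cos(a),.058+r*np.sin(a),.107]),proj('scene',[.563+r*np.cos(a),.058+r*np.sin(a),.107]))
E
```

```text
clock: 14.2
tcp_pos: [0.5371, 0.0962, 0.1721]
orientation: [-0.16, 0.891, -0.398, -0.146]
wrist_force: [0.8, -0.3, 1.3]
finger_gap: -0.0003
clock: 15.0
tcp_pos: [0.5421, 0.1668, 0.1899]
orientation: [-0.004, 0.999, -0.051, -0.004]
wrist_force: [0.3, -1.2, -0.0]
finger_gap: -0.0002
t 15.0 tcp [0.5421 0.1668 0.1899] q [-0.0044  0.9987 -0.0509 -0.0043] F [ 0.3 -1.2 -0. ] T [-0.03 -0.01  0.  ] gap -0.00024103377587743541 j [ 0.151  0.317 -0.05   1.21   0.01  -2.888]
down shift mm [  1.4   2.5 109.9] rot deg [-0.48  0.52 -0.83] | 1.1
0 (np.float64(482.2449360073697), np.float64(163.73974413297753)) (np.float64(342.6790572841794), np.float64(210.83448134319232))
0.06 (np.float64(389.5014097540321), np.float64(164.8976382350345)) (np.float64(357.153933442753), np.float64(198.74493331073887))
0.133 (np.float64(277.5353034006228), np.float64(166.295524420888)) (np.float64(373.8505781991321), np.float64(184.79974396668385))
```

View pics/m.png

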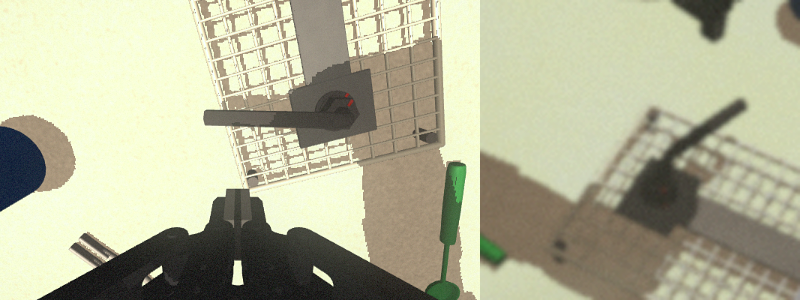

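The key is seated in the bolt with the long arm at about az 83° (wrist px (273,157) to (467,163)), and the closed fingers are on its counter-clockwise side. Now I descend.

```bash
python3 -m creep '[[0,0,0.005,0,0,0],[0.001,0.001,0.018,-0.3,0.3,-0.5],[0.0014,0.0025,0.036,-0.5,0.5,-0.8],[0.0014,0.0025,0.056,-0.5,0.5,-0.8],[0.0014,0.0025,0.076,-0.5,0.5,-0.8],[0.0014,0.0025,0.094,-0.5,0.5,-0.8],[0.0014,0.0025,0.105,-0.5,0.5,-0.8],[0.0014,0.0025,0.11,-0.5,0.5,-0.8]]'
python3 - <<'E'
from arc import *
np.set_printoptions(precision=4,suppress=True)
for u,v in((280,157),(300,158),(340,159),(400,161)):print(px('wrist',u,v))
st()
E
```

```text
clock: 15.95
tcp_pos: [0.5422, 0.1628, 0.078]
orientation: [0.0, 0.999, -0.047, -0.002]
wrist_force: [0.5, -0.0, -0.2]
finger_gap: 0.0
[0.5773 0.1906 0.0879]
[0.5756 0.1765 0.0899]
[0.5728 0.149  0.0939]
[0.5687 0.1095 0.1005]
t 15.95 tcp [0.5422 0.1628 0.078 ] q [ 0.0001  0.9989 -0.0467 -0.0018] F [ 0.5 -0.  -0.2] T [-0.03  0.   -0.01] gap 2.677806167507825e-05 j [ 0.15   0.39  -0.234  0.95   0.001 -2.898]
```

```bash
python3 -m creep '[[0,0,0.003,0,0,0],[0,0,0.007,0,0,0],[0,0,0.010,0,0,0],[0.002,0,0.010,0,0,0],[0.005,0,0.010,0,0,0],[0.008,0,0.010,0,0,0],[0.011,0,0.010,0,0,0],[0.012,0,0.010,0,0,0]]'
python3 -c "
from h import *
st()"
python3 -m creep '[[0.001,0,0,0.0,0,0.5],[0.002,-0.0001,0,0,0,1],[0.0032,-0.0003,0,0,0,1.7],[0.0044,-0.0005,0,0,0,2.4],[0.0055,-0.0007,0,0,0,3],[0.0065,-0.0009,0,0,0,3.5],[0.0074,-0.001,0,0,0,4],[0.0074,-0.001,0,0,0,4]]'
python3 -c "
from h import *
st()"
```

```text
clock: 16.75
tcp_pos: [0.5556, 0.1625, 0.0697]
orientation: [-0.0, 0.999, -0.046, -0.0]
wrist_force: [0.2, -0.9, -0.6]
finger_gap: -0.0002
t 16.75 tcp [0.5556 0.1625 0.0697] q [-2.000e-04  9.989e-01 -4.610e-02 -2.000e-04] F [ 0.2 -0.9 -0.6] T [-0.01  0.03 -0.01] gap -0.00021926591255157818 j [ 0.146  0.417 -0.214  0.94   0.    -2.904]
clock: 17.55
tcp_pos: [0.5621, 0.1627, 0.0694]
orientation: [-0.0, 0.997, -0.081, -0.001]
wrist_force: [-2.4, -0.4, 0.2]
finger_gap: 0.0
t 17.55 tcp [0.5621 0.1627 0.0694] q [-0.000e+00  9.967e-01 -8.110e-02 -8.000e-04] F [-2.4 -0.4  0.2] T [-0.    0.47 -0.03] gap 1.2893102964188455e-05 j [ 0.144  0.429 -0.196  0.947  0.    -2.835]
```

```bash
cat > chk.py <<'E'
import sys
from h import *
s=env.get_state();R0=rot(s['orientation']);f=R0.inv().apply(s['wrist_force']);p=s['tcp_pos'][:2]-np.array([.563,.058])
yaw=R0.as_matrix()[:2,1]; print('t %.2f push %.1f (y %.1f z %.1f) Mz %.2f r %.3f toolaz %.1f armaz %.1f z %.3f'%(s['clock'],-f[0],f[1],f[2],p[0]*s['wrist_force'][1]-p[1]*s['wrist_force'][0],np.hypot(*p),np.degrees(np.arctan2(p[1],p[0])),np.degrees(np.arctan2(-yaw[1],-yaw[0])),s['tcp_pos'][2]))
sys.exit(0 if -f[0]<float(sys.argv[1]) else 1)
E
python3 -m creep '[[0.001,0,0,0,0,0.5],[0.003,-0.0005,0,0,0,1.6],[0.005,-0.0008,0,0,0,2.7],[0.0071,-0.001,0,0,0,3.8],[0.0092,-0.0012,0,0,0,5],[0.0112,-0.0013,0,0,0,6],[0.0131,-0.0014,0,0,0,7],[0.0148,-0.0015,0,0,0,8]]' && python3 chk.py 7 && python3 -m creep '[[0.001,0,0,0,0,0.5],[0.003,-0.0005,0,0,0,1.6],[0.005,-0.0008,0,0,0,2.7],[0.0071,-0.001,0,0,0,3.8],[0.0092,-0.0012,0,0,0,5],[0.0112,-0.0013,0,0,0,6],[0.0131,-0.0014,0,0,0,7],[0.0148,-0.0015,0,0,0,8]]' && python3 chk.py 7
```

```text
clock: 18.35
tcp_pos: [0.5773, 0.1619, 0.0695]
orientation: [-0.0, 0.989, -0.151, -0.001]
wrist_force: [-3.8, -0.6, 0.1]
finger_gap: 0.0001
t 18.35 push 3.5 (y 1.7 z -0.1) Mz 0.39 r 0.105 toolaz 82.2 armaz 72.6 z 0.069
clock: 19.15
tcp_pos: [0.5919, 0.1589, 0.0694]
orientation: [0.0, 0.976, -0.22, -0.001]
wrist_force: [-4.6, -0.5, 0.6]
finger_gap: -0.0001
t 19.15 push 3.9 (y 2.4 z -0.6) Mz 0.45 r 0.105 toolaz 74.0 armaz 64.6 z 0.069
```

```bash
python3 -m creep '[[0.001,0,0,0,0,0.5],[0.003,-0.0005,0,0,0,1.6],[0.005,-0.0008,0,0,0,2.7],[0.0071,-0.001,0,0,0,3.8],[0.0092,-0.0012,0,0,0,5],[0.0112,-0.0013,0,0,0,6],[0.0131,-0.0014,0,0,0,7],[0.0148,-0.0015,0,0,0,8]]' && python3 chk.py 7 && python3 -m creep '[[0.001,0,0,0,0,0.5],[0.002,-0.0003,0,0,0,1.1],[0.0032,-0.0005,0,0,0,1.7],[0.0044,-0.0007,0,0,0,2.4],[0.0056,-0.0009,0,0,0,3],[0.0068,-0.001,0,0,0,3.7],[0.008,-0.0012,0,0,0,4.4],[0.0092,-0.0013,0,0,0,5]]' && python3 chk.py 7
```

```text
clock: 19.95
tcp_pos: [0.606, 0.154, 0.0695]
orientation: [-0.0, 0.958, -0.287, -0.001]
wrist_force: [-4.5, 0.1, 0.4]
finger_gap: -0.0
t 19.95 push 3.8 (y 2.4 z -0.4) Mz 0.43 r 0.105 toolaz 65.9 armaz 56.6 z 0.069
clock: 20.75
tcp_pos: [0.6143, 0.15, 0.0695]
orientation: [-0.0, 0.945, -0.328, -0.001]
wrist_force: [-4.6, 0.4, 0.4]
finger_gap: -0.0001
t 20.75 push 3.8 (y 2.5 z -0.4) Mz 0.44 r 0.105 toolaz 60.9 armaz 51.7 z 0.069
```

```bash
M='true'
python3 -m creep '[[0.0004,0,0,0,0,0.2],[0.0008,-0.0001,0,0,0,0.4],[0.0012,-0.0002,0,0,0,0.6],[0.0016,-0.0003,0,0,0,0.8],[0.002,-0.0004,0,0,0,1],[0.0022,-0.0004,0,0,0,1.2],[0.0022,-0.0004,0,0,0,1.2],[0.0022,-0.0004,0,0,0,1.2]]' >/dev/null && python3 chk.py 5.5 && python3 -m creep '[[0.0004,0,0,0,0,0.2],[0.0008,-0.0001,0,0,0,0.4],[0.0012,-0.0002,0,0,0,0.6],[0.0016,-0.0003,0,0,0,0.8],[0.002,-0.0004,0,0,0,1],[0.0022,-0.0004,0,0,0,1.2],[0.0022,-0.0004,0,0,0,1.2],[0.0022,-0.0004,0,0,0,1.2]]' >/dev/null && python3 chk.py 5.5 && python3 -m creep '[[0.0004,0,0,0,0,0.2],[0.0008,-0.0001,0,0,0,0.4],[0.0012,-0.0002,0,0,0,0.6],[0.0016,-0.0003,0,0,0,0.8],[0.002,-0.0004,0,0,0,1],[0.0022,-0.0004,0,0,0,1.2],[0.0022,-0.0004,0,0,0,1.2],[0.0022,-0.0004,0,0,0,1.2]]' >/dev/null && python3 chk.py 5.5 && python3 -m creep '[[0.0004,0,0,0,0,0.2],[0.0008,-0.0001,0,0,0,0.4],[0.0012,-0.0002,0,0,0,0.6],[0.0016,-0.0003,0,0,0,0.8],[0.002,-0.0004,0,0,0,1],[0.0022,-0.0004,0,0,0,1.2],[0.0022,-0.0004,0,0,0,1.2],[0.0022,-0.0004,0,0,0,1.2]]' >/dev/null && python3 chk.py 5.5
```

```text
t 21.55 push 3.6 (y 2.5 z -0.4) Mz 0.41 r 0.105 toolaz 59.7 armaz 50.5 z 0.069
t 22.35 push 3.0 (y 2.5 z 0.2) Mz 0.35 r 0.105 toolaz 58.5 armaz 49.3 z 0.069
t 23.15 push 2.9 (y 3.7 z -1.1) Mz 0.36 r 0.106 toolaz 57.2 armaz 48.1 z 0.069
t 23.95 push 4.7 (y 3.2 z -0.2) Mz 0.55 r 0.106 toolaz 56.0 armaz 46.9 z 0.069
```

```bash

python3 -m creep '[[0.0004,0,0,0,0,0.2],[0.0008,-0.0001,0,0,0,0.4],[0.0012,-0.0002,0,0,0,0.6],[0.0016,-0.0003,0,0,0,0.8],[0.002,-0.0004,0,0,0,1],[0.0022,-0.0004,0,0,0,1.2],[0.0022,-0.0004,0,0,0,1.2],[0.0022,-0.0004,0,0,0,1.2]]' >/dev/null && python3 chk.py 5.5 && python3 -m creep '[[0.0004,0,0,0,0,0.2],[0.0008,-0.0001,0,0,0,0.4],[0.0012,-0.0002,0,0,0,0.6],[0.0016,-0.0003,0,0,0,0.8],[0.002,-0.0004,0,0,0,1],[0.0022,-0.0004,0,0,0,1.2],[0.0022,-0.0004,0,0,0,1.2],[0.0022,-0.0004,0,0,0,1.2]]' >/dev/null && python3 chk.py 5.5 && python3 -m creep '[[0.0004,0,0,0,0,0.2],[0.0008,-0.0001,0,0,0,0.4],[0.0012,-0.0002,0,0,0,0.6],[0.0016,-0.0003,0,0,0,0.8],[0.002,-0.0004,0,0,0,1],[0.0022,-0.0004,0,0,0,1.2],[0.0022,-0.0004,0,0,0,1.2],[0.0022,-0.0004,0,0,0,1.2]]' >/dev/null && python3 chk.py 5.5 && python3 -m creep '[[0.0004,0,0,0,0,0.2],[0.0008,-0.0001,0,0,0,0.4],[0.0012,-0.0002,0,0,0,0.6],[0.0016,-0.0003,0,0,0,0.8],[0.002,-0.0004,0,0,0,1],[0.0022,-0.0004,0,0,0,1.2],[0.0022,-0.0004,0,0,0,1.2],[0.0022,-0.0004,0,0,0,1.2]]' >/dev/null && python3 chk.py 5.5 && python3 -m creep '[[0.0004,0,0,0,0,0.2],[0.0008,-0.0001,0,0,0,0.4],[0.0012,-0.0002,0,0,0,0.6],[0.0016,-0.0003,0,0,0,0.8],[0.002,-0.0004,0,0,0,1],[0.0022,-0.0004,0,0,0,1.2],[0.0022,-0.0004,0,0,0,1.2],[0.0022,-0.0004,0,0,0,1.2]]' >/dev/null && python3 chk.py 5.5 && python3 -m creep '[[0.0004,0,0,0,0,0.2],[0.0008,-0.0001,0,0,0,0.4],[0.0012,-0.0002,0,0,0,0.6],[0.0016,-0.0003,0,0,0,0.8],[0.002,-0.0004,0,0,0,1],[0.0022,-0.0004,0,0,0,1.2],[0.0022,-0.0004,0,0,0,1.2],[0.0022,-0.0004,0,0,0,1.2]]' >/dev/null && python3 chk.py 5.5
```

```text
t 24.75 push 3.5 (y 2.2 z -0.3) Mz 0.40 r 0.106 toolaz 54.8 armaz 45.7 z 0.069
t 25.55 push 2.7 (y 1.8 z 0.9) Mz 0.31 r 0.106 toolaz 53.6 armaz 44.5 z 0.069
t 26.35 push 3.5 (y 3.5 z -0.6) Mz 0.42 r 0.106 toolaz 52.4 armaz 43.3 z 0.069
t 27.15 push 2.9 (y 2.5 z -0.7) Mz 0.35 r 0.106 toolaz 51.2 armaz 42.1 z 0.069
t 27.95 push 3.4 (y 3.3 z -0.2) Mz 0.41 r 0.106 toolaz 50.0 armaz 40.9 z 0.069
t 28.75 push 3.6 (y 2.9 z -0.4) Mz 0.42 r 0.106 toolaz 48.8 armaz 39.7 z 0.069
```

```bash

python3 -m creep '[[0.0004,0,0,0,0,0.2],[0.0008,-0.0001,0,0,0,0.4],[0.0012,-0.0002,0,0,0,0.6],[0.0016,-0.0003,0,0,0,0.8],[0.002,-0.0004,0,0,0,1],[0.0022,-0.0004,0,0,0,1.2],[0.0022,-0.0004,0,0,0,1.2],[0.0022,-0.0004,0,0,0,1.2]]' >/dev/null && python3 chk.py 5.5 && python3 -m creep '[[0.0004,0,0,0,0,0.2],[0.0008,-0.0001,0,0,0,0.4],[0.0012,-0.0002,0,0,0,0.6],[0.0016,-0.0003,0,0,0,0.8],[0.002,-0.0004,0,0,0,1],[0.0022,-0.0004,0,0,0,1.2],[0.0022,-0.0004,0,0,0,1.2],[0.0022,-0.0004,0,0,0,1.2]]' >/dev/null && python3 chk.py 5.5 && python3 -m creep '[[0.0004,0,0,0,0,0.2],[0.0008,-0.0001,0,0,0,0.4],[0.0012,-0.0002,0,0,0,0.6],[0.0016,-0.0003,0,0,0,0.8],[0.002,-0.0004,0,0,0,1],[0.0022,-0.0004,0,0,0,1.2],[0.0022,-0.0004,0,0,0,1.2],[0.0022,-0.0004,0,0,0,1.2]]' >/dev/null && python3 chk.py 5.5 && python3 -m creep '[[0.0004,0,0,0,0,0.2],[0.0008,-0.0001,0,0,0,0.4],[0.0012,-0.0002,0,0,0,0.6],[0.0016,-0.0003,0,0,0,0.8],[0.002,-0.0004,0,0,0,1],[0.0022,-0.0004,0,0,0,1.2],[0.0022,-0.0004,0,0,0,1.2],[0.0022,-0.0004,0,0,0,1.2]]' >/dev/null && python3 chk.py 5.5 && python3 -m creep '[[0.0004,0,0,0,0,0.2],[0.0008,-0.0001,0,0,0,0.4],[0.0012,-0.0002,0,0,0,0.6],[0.0016,-0.0003,0,0,0,0.8],[0.002,-0.0004,0,0,0,1],[0.0022,-0.0004,0,0,0,1.2],[0.0022,-0.0004,0,0,0,1.2],[0.0022,-0.0004,0,0,0,1.2]]' >/dev/null && python3 chk.py 5.5 && python3 -m creep '[[0.0004,0,0,0,0,0.2],[0.0008,-0.0001,0,0,0,0.4],[0.0012,-0.0002,0,0,0,0.6],[0.0016,-0.0003,0,0,0,0.8],[0.002,-0.0004,0,0,0,1],[0.0022,-0.0004,0,0,0,1.2],[0.0022,-0.0004,0,0,0,1.2],[0.0022,-0.0004,0,0,0,1.2]]' >/dev/null && python3 chk.py 5.5 && python3 -m creep '[[0.0004,0,0,0,0,0.2],[0.0008,-0.0001,0,0,0,0.4],[0.0012,-0.0002,0,0,0,0.6],[0.0016,-0.0003,0,0,0,0.8],[0.002,-0.0004,0,0,0,1],[0.0022,-0.0004,0,0,0,1.2],[0.0022,-0.0004,0,0,0,1.2],[0.0022,-0.0004,0,0,0,1.2]]' >/dev/null && python3 chk.py 5.5 && python3 -m creep '[[0.0004,0,0,0,0,0.2],[0.0008,-0.0001,0,0,0,0.4],[0.0012,-0.0002,0,0,0,0.6],[0.0016,-0.0003,0,0,0,0.8],[0.002,-0.0004,0,0,0,1],[0.0022,-0.0004,0,0,0,1.2],[0.0022,-0.0004,0,0,0,1.2],[0.0022,-0.0004,0,0,0,1.2]]' >/dev/null && python3 chk.py 5.5
```

```text
t 29.55 push 3.7 (y 3.0 z -0.5) Mz 0.44 r 0.106 toolaz 47.6 armaz 38.5 z 0.069
t 30.35 push 3.5 (y 2.2 z 0.5) Mz 0.40 r 0.106 toolaz 46.4 armaz 37.3 z 0.069
t 31.15 push 3.2 (y 2.1 z -0.6) Mz 0.37 r 0.106 toolaz 45.1 armaz 36.1 z 0.069
t 31.95 push 3.6 (y 2.4 z -0.7) Mz 0.42 r 0.106 toolaz 44.0 armaz 34.9 z 0.069
t 32.75 push 3.6 (y 2.8 z -0.7) Mz 0.42 r 0.106 toolaz 42.8 armaz 33.7 z 0.069
t 33.55 push 3.9 (y 2.5 z 0.6) Mz 0.45 r 0.107 toolaz 41.5 armaz 32.5 z 0.069
t 34.35 push 3.2 (y 2.5 z -1.1) Mz 0.38 r 0.107 toolaz 40.3 armaz 31.3 z 0.069
t 35.15 push 3.3 (y 2.4 z -0.6) Mz 0.38 r 0.107 toolaz 39.1 armaz 30.1 z 0.069
```

```bash

python3 -m creep '[[0.0004,0,0,0,0,0.2],[0.0008,-0.0001,0,0,0,0.4],[0.0012,-0.0002,0,0,0,0.6],[0.0016,-0.0003,0,0,0,0.8],[0.002,-0.0004,0,0,0,1],[0.0022,-0.0005,0,0,0,1.2],[0.0022,-0.0005,0,0,0,1.2],[0.0022,-0.0005,0,0,0,1.2]]' >/dev/null && python3 chk.py 5.5 && python3 -m creep '[[0.0004,0,0,0,0,0.2],[0.0008,-0.0001,0,0,0,0.4],[0.0012,-0.0002,0,0,0,0.6],[0.0016,-0.0003,0,0,0,0.8],[0.002,-0.0004,0,0,0,1],[0.0022,-0.0004,0,0,0,1.2],[0.0022,-0.0004,0,0,0,1.2],[0.0022,-0.0004,0,0,0,1.2]]' >/dev/null && python3 chk.py 5.5 && python3 -m creep '[[0.0004,0,0,0,0,0.2],[0.0008,-0.0001,0,0,0,0.4],[0.0012,-0.0002,0,0,0,0.6],[0.0016,-0.0003,0,0,0,0.8],[0.002,-0.0004,0,0,0,1],[0.0022,-0.0004,0,0,0,1.2],[0.0022,-0.0004,0,0,0,1.2],[0.0022,-0.0004,0,0,0,1.2]]' >/dev/null && python3 chk.py 5.5 && python3 -m creep '[[0.0004,0,0,0,0,0.2],[0.0008,-0.0001,0,0,0,0.4],[0.0012,-0.0002,0,0,0,0.6],[0.0016,-0.0003,0,0,0,0.8],[0.002,-0.0004,0,0,0,1],[0.0022,-0.0004,0,0,0,1.2],[0.0022,-0.0004,0,0,0,1.2],[0.0022,-0.0004,0,0,0,1.2]]' >/dev/null && python3 chk.py 5.5 && python3 -m creep '[[0.0004,0,0,0,0,0.2],[0.0008,-0.0001,0,0,0,0.4],[0.0012,-0.0002,0,0,0,0.6],[0.0016,-0.0003,0,0,0,0.8],[0.002,-0.0004,0,0,0,1],[0.0022,-0.0004,0,0,0,1.2],[0.0022,-0.0004,0,0,0,1.2],[0.0022,-0.0004,0,0,0,1.2]]' >/dev/null && python3 chk.py 5.5 && python3 -m creep '[[0.0004,0,0,0,0,0.2],[0.0008,-0.0001,0,0,0,0.4],[0.0012,-0.0002,0,0,0,0.6],[0.0016,-0.0003,0,0,0,0.8],[0.002,-0.0004,0,0,0,1],[0.0022,-0.0004,0,0,0,1.2],[0.0022,-0.0004,0,0,0,1.2],[0.0022,-0.0004,0,0,0,1.2]]' >/dev/null && python3 chk.py 5.5 && python3 -m creep '[[0.0004,0,0,0,0,0.2],[0.0008,-0.0001,0,0,0,0.4],[0.0012,-0.0002,0,0,0,0.6],[0.0016,-0.0003,0,0,0,0.8],[0.002,-0.0004,0,0,0,1],[0.0022,-0.0004,0,0,0,1.2],[0.0022,-0.0004,0,0,0,1.2],[0.0022,-0.0004,0,0,0,1.2]]' >/dev/null && python3 chk.py 5.5 && python3 -m creep '[[0.0004,0,0,0,0,0.2],[0.0008,-0.0001,0,0,0,0.4],[0.0012,-0.0002,0,0,0,0.6],[0.0016,-0.0003,0,0,0,0.8],[0.002,-0.0004,0,0,0,1],[0.0022,-0.0004,0,0,0,1.2],[0.0022,-0.0004,0,0,0,1.2],[0.0022,-0.0004,0,0,0,1.2]]' >/dev/null && python3 chk.py 5.5
```

```text
t 35.95 push 4.2 (y 1.8 z -0.0) Mz 0.47 r 0.107 toolaz 37.9 armaz 28.9 z 0.069
t 36.75 push 3.6 (y 2.0 z 0.6) Mz 0.41 r 0.107 toolaz 36.7 armaz 27.7 z 0.069
t 37.55 push 4.2 (y 2.9 z -0.6) Mz 0.49 r 0.107 toolaz 35.5 armaz 26.5 z 0.069
t 38.35 push 3.5 (y 2.6 z 0.2) Mz 0.41 r 0.107 toolaz 34.3 armaz 25.3 z 0.069
t 39.15 push 5.5 (y 2.8 z -0.6) Mz 0.63 r 0.107 toolaz 33.3 armaz 24.1 z 0.069
t 39.95 push 5.9 (y 2.5 z -0.3) Mz 0.67 r 0.107 toolaz 32.3 armaz 22.9 z 0.069
```

The stop has been met, since the push is rising. I continue in finer steps toward about 1.0 N m.

```bash

python3 -m creep '[[0.0002,0,0,0,0,0.1],[0.0004,-0.0001,0,0,0,0.2],[0.0006,-0.0001,0,0,0,0.3],[0.0008,-0.0001,0,0,0,0.4],[0.0009,-0.0001,0,0,0,0.5],[0.0009,-0.0001,0,0,0,0.5],[0.0009,-0.0001,0,0,0,0.5],[0.0009,-0.0001,0,0,0,0.5]]' >/dev/null && python3 chk.py 8 && python3 -m creep '[[0.0002,0,0,0,0,0.1],[0.0004,-0.0001,0,0,0,0.2],[0.0006,-0.0001,0,0,0,0.3],[0.0008,-0.0001,0,0,0,0.4],[0.0009,-0.0001,0,0,0,0.5],[0.0009,-0.0001,0,0,0,0.5],[0.0009,-0.0001,0,0,0,0.5],[0.0009,-0.0001,0,0,0,0.5]]' >/dev/null && python3 chk.py 8
```

```text
t 40.75 push 6.2 (y 2.7 z -1.0) Mz 0.70 r 0.107 toolaz 31.9 armaz 22.4 z 0.069
t 41.55 push 7.5 (y 3.5 z -1.5) Mz 0.86 r 0.107 toolaz 31.6 armaz 22.0 z 0.069
```

```bash

python3 -m creep '[[0.0002,0,0,0,0,0.1],[0.0004,-0.0001,0,0,0,0.2],[0.0006,-0.0001,0,0,0,0.3],[0.0008,-0.0001,0,0,0,0.4],[0.0009,-0.0001,0,0,0,0.5],[0.0009,-0.0001,0,0,0,0.5],[0.0009,-0.0001,0,0,0,0.5],[0.0009,-0.0001,0,0,0,0.5]]' >/dev/null && python3 chk.py 9 && python3 -m creep '[[0.0002,0,0,0,0,0],[0.0004,0,0,0,0,0],[0.0006,0,0,0,0,0],[0.0006,0,0,0,0,0],[0.0006,0,0,0,0,0],[0.0006,0,0,0,0,0],[0.0006,0,0,0,0,0],[0.0006,0,0,0,0,0]]' >/dev/null; python3 chk.py 9
```

```text
t 42.35 push 6.1 (y 2.3 z -1.5) Mz 0.68 r 0.107 toolaz 31.1 armaz 21.5 z 0.069
t 43.15 push 7.5 (y 3.7 z -0.6) Mz 0.86 r 0.107 toolaz 30.9 armaz 21.5 z 0.069
```

```bash
cat > avg.py <<'E'
from h import *
a=[]
for i in range(6):
    env.read_camera('wrist');s=env.get_state();f=rot(s['orientation']).inv().apply(s['wrist_force']);a.append([-f[0],f[1],-f[0]*.105+f[1]*.007 if 0 else -f[0]*.105+f[1]*.007])
a=np.array(a);print('t',s['clock'],'avg push,fy,M',a.mean(0).round(2),'each',a[:,0].round(1))
E
python3 -m creep '[[0.0002,0,0,0,0,0.1],[0.0004,-0.0001,0,0,0,0.2],[0.0006,-0.0001,0,0,0,0.3],[0.0008,-0.0001,0,0,0,0.4],[0.001,-0.0001,0,0,0,0.5],[0.0012,-0.0001,0,0,0,0.5],[0.0012,-0.0001,0,0,0,0.5],[0.0012,-0.0001,0,0,0,0.5]]' >/dev/null; python3 avg.py
```

```text
t 44.25 avg push,fy,M [7.94 2.89 0.85] each [7.6 8.5 7.5 8.9 7.8 7.3]
```

```bash

python3 -m creep '[[0.0003,0,0,0,0,0.1],[0.0006,-0.0001,0,0,0,0.2],[0.0009,-0.0001,0,0,0,0.3],[0.0012,-0.0001,0,0,0,0.4],[0.0015,-0.0001,0,0,0,0.5],[0.0018,-0.0001,0,0,0,0.5],[0.0018,-0.0001,0,0,0,0.5],[0.0018,-0.0001,0,0,0,0.5]]' >/dev/null; python3 avg.py
```

```text
t 45.35 avg push,fy,M [8.93 2.35 0.95] each [ 8.5  7.7  9.   9.   9.3 10. ]
```

```bash

python3 -m creep '[[0.0004,0,0,0,0,0],[0.0008,0,0,0,0,0.1],[0.0012,0,0,0,0,0.1],[0.0012,0,0,0,0,0.1],[0.0012,0,0,0,0,0.1],[0.0012,0,0,0,0,0.1],[0.0012,0,0,0,0,0.1],[0.0012,0,0,0,0,0.1]]' >/dev/null; python3 avg.py
```

```text
t 46.45 avg push,fy,M [9.53 2.66 1.02] each [ 9.1  9.3  9.5  9.1 10.1 10. ]
```

The hold is at about 1.0 N m, roughly 2.5 times the turning torque. Now I back off gently and lift away.

```bash

python3 -m creep '[[-0.001,0,0,0,0,0],[-0.003,0,0,0,0,0],[-0.006,0,0,0,0,0],[-0.010,0,0,0,0,0],[-0.016,0,0,0,0,0],[-0.024,0,0,0,0,0],[-0.031,0,0,0,0,0],[-0.035,0,0,0,0,0]]'
python3 -m creep '[[0,0,-0.004,0,0,0],[0,0,-0.015,0,0,0],[0,0,-0.032,0,0,0],[0,0,-0.052,0,0,0],[0,0,-0.075,0,0,0],[0,0,-0.095,0,0,0],[0,0,-0.108,0,0,0],[0,0,-0.115,0,0,0]]'
python3 - <<'E'
from h import *
np.set_printoptions(precision=4,suppress=True)
st();snap('wrist');snap('side')
a=cv2.resize(load('wrist')['im'],(480,300));b=cv2.resize(load('side')['im'][160:280,190:350],(320,300),interpolation=cv2.INTER_CUBIC)
cv2.imwrite('pics/n.png',cv2.convertScaleAbs(np.hstack([a,b]),alpha=1.5))
E
```

```text
clock: 47.25
tcp_pos: [0.6457, 0.1412, 0.0699]
orientation: [-0.0, 0.821, -0.571, 0.0]
wrist_force: [0.6, -0.3, -0.8]
finger_gap: 0.0001
clock: 48.05
tcp_pos: [0.646, 0.1405, 0.1866]
orientation: [-0.001, 0.821, -0.571, 0.001]
wrist_force: [0.6, -1.4, 1.0]
finger_gap: 0.0004
t 48.05 tcp [0.646  0.1405 0.1866] q [-0.0007  0.8206 -0.5715  0.0006] F [ 0.6 -1.4  1. ] T [-0.01  0.    0.02] gap 0.00043706527660598 j [ 0.093  0.496  0.211  1.284  0.    -1.832]
```

View pics/n.png

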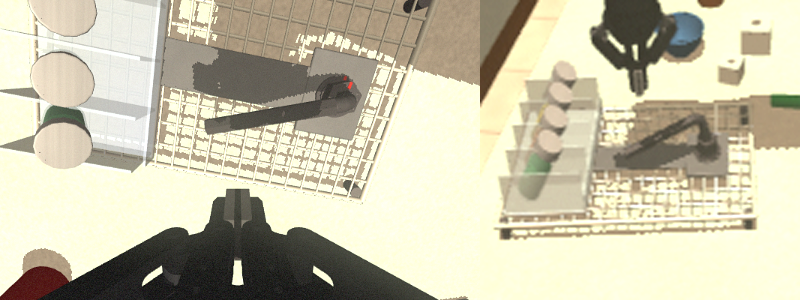

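The key is seated and released, with its long arm drooping slightly and the gripper clear. A quick depth check of seating and droop before handing in.

```bash
python3 - <<'E'
from h import *
np.set_printoptions(precision=4,suppress=True)
Q=[px('wrist',u,v) for u,v in((285,168),(320,162),(360,154),(400,147),(430,142))]
for q in Q: print(q, np.hypot(q[0]-.563,q[1]-.058))
d=Q[-1]-Q[0];print('droop deg',np.degrees(np.arctan2(d[2],np.hypot(*d[:2]))),'az',np.degrees(np.arctan2(-d[1],-d[0])))
E
```

```text
[0.676  0.1241 0.0876] 0.13094241507964938
[0.6548 0.1109 0.0915] 0.1059234890525548
[0.6317 0.0959 0.095 ] 0.07845214999409586
[0.6096 0.0821 0.0992] 0.052426553809346695
[0.5938 0.0723 0.1028] 0.03392739317590974
droop deg 8.856692707589763 az 32.221819900033715
```

```bash
python3 -c "
from h import *
env.hand_in(); st()"
```

```text
the job is handed in; nothing more can be done
the job is handed in; nothing more can be done
```

The job is handed in. The key is seated in the bolt and released, and the bolt is firm against its stop. The robot reported no verdict.

- **Seating:** I lifted the key, flipped it and lowered it in with no contact until it bottomed at about 9.5 N.
- **Turning:** I pushed with closed fingers about 105 mm along the long arm, clockwise only. The bolt turned at about 0.4 N m and met its stop after roughly 55° (about 0.95 rad).
- **Holding:** Torque rose in small steps to about 1.0 N m by averaged wrist force, roughly 2.5 times the turning torque. Single readings at the stop peaked at 10.1 N, about 1.1 N m. I then backed off.
- **Last checks:** About 8 mm before the bolt's floor, the short tip's estimated position was within 0.3 mm of the socket centre. After release, depth readings put the tip about 16 mm deep. The long arm droops about 9° from socket play, which keeps the short arm within the allowed tilt. The gripper was about 0.1 m clear, with wrist force near zero.

**Not checked or disagreed:**
- My first bolt position from the fixed cameras was about 10 mm off because I had mistaken the mark for the centre. I used the wrist-camera value.
- The first fast move stopped abruptly and gave a 110 N inertial wrist reading, close to the 120 N limit. Nothing was touched.
- After the last move I did not measure the bystanders' positions. I saw no contact with them.

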